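# Change a solenoid test nest over from its setting gauge to a coil

### The job

The setting gauge is still standing in the coil test nest: lift it out and hang it by its hole on the hook of the gauge stand, with its graduated face outward (away from the post). Then seat the solenoid coil in the nest, fully home, flat and square with its round core lying in the notch, and swing the hold-down arm over until its pad rests on the coil. Leave the other things on the bench where they are.

Things in the scene. Friction and masses are not known exactly. Their poses are not given: they have to be found in the camera images.
- nest: fixed solenoid test nest, placed anew each time: dark base plate 182x110x12 mm (x -70 to +112, y -55 to +55) with a square aluminium pocket. Origin: under the pocket's centre, on the bench; z up. -x: the side with the notch for the coil's core; +x: the hold-down arm's bracket, two plates up to 88 mm above the bench (x 62 to 98, y -32 to +32)
- nest_floor (a point): centre of the pocket's floor, 12 mm above the bench; axes as the nest's. Pocket 52.5x52.5 mm clear; walls 10 mm thick, 16 mm high above the floor, the upper 6 mm a lead-in chamfer 3.5 mm wide. The notch is in the middle of the -x wall, 27 mm wide, its bottom 9.5 mm above the floor, between two cheeks 26 mm high above the floor
- hold_down (a joint): hinge angle of the hold-down arm, rad: 0 = arm level over the pocket, pad just on a seated coil; grows as the arm swings up and back; 1.57 = upright, 2.25 = leaning fully back to the nest's +x. Starts at 1.9 to 2.2. Stiff: stays where it is left, takes up to about 2.5 N at the handle to move
- hinge_axis (a point): the arm's hinge axis, along the nest's y, 80 mm from the pocket's centre to the nest's +x, 73.5 mm above the bench. The arm: flat steel bar 18 mm wide, 11 mm thick, then a round black handle 19 mm thick, 100 to 162 mm from the hinge. Below the bar, 80 mm from the hinge, a pad 22 mm across reaches 16 mm below its axis
- handle (a point): middle of the round black handle of the hold-down arm, 130 mm from the hinge axis
- gauge: the setting gauge, 0.24 kg, dark steel: a foot 50x50x16 mm and on its middle an upright plate 50 mm wide (y), 10 mm thick (x), its top 130 mm above the underside of the foot. Origin: centre of the foot's underside; z up. Starts standing in the pocket, axes parallel to the nest's. The -x face carries a bright rule (28x78 mm, black lines); the +x face is plain
- gauge_hole (a point): centre of the round hanging hole through the gauge's plate along its x: 26 mm across, 111 mm above the foot's underside, 19 mm below the top edge; axes as the gauge's
- gauge_left_edge (a point): a point on the plate's left edge as one looks at the graduated face: 25 mm to the gauge's +y, 60 mm above the underside
- stand: the gauge stand, fixed, standing elsewhere and turned each time: round dark foot 100 mm across, steel post 16 mm thick (collar 24 mm) and 187 mm tall. Origin: centre of the foot's underside; z up; the hook points to its -x (outward)
- hook_mid (a point): top of the hook's level rod, midway, 50 mm out from the post's axis and 179 mm above the bench; axes as the stand's. The rod is 8 mm thick, level from the post to 77 mm out, then turns up at about 45 degrees to its tip at 85 mm, whose highest point lies 188 mm above the bench (9 mm above this point)
- coil: the solenoid coil, 0.22 kg: a black block 50x50 mm and 45 mm tall with a grey round core, 24 mm thick and 30 mm long, standing out level from one side. Origin: on the underside, midway along the 80 mm, so that the block reaches from x -10 to +40 mm and the core points to -x (x -10 to -40 mm, axis 24 mm up); z up. It lies on its underside at any yaw
- coil_seat (a point): centre of the underside of the coil's square block, 15 mm from the coil's origin to its +x
- core_end (a point): centre of the end face of the coil's core, 40 mm from the origin to -x, 24 mm above the underside
- dark_can: bystander: dark grey screw-top can, upright, 92 mm across, 148 mm tall; origin at the centre of its underside
- oiler: bystander: red oil can with a bent spout, upright, 65 mm across, 171 mm tall; origin at the centre of its underside
- paste_tin: bystander: round green and white tin, 70 mm across, 26 mm tall; origin at the centre of its underside
- bearing_2: bystander: ball bearing lying flat, 52 mm across, 14 mm tall; origin at the centre of its underside
- tape_measure: bystander: yellow pocket tape measure, 58x72x31 mm; origin at the centre of its underside
- torch: bystander: black pocket torch, 110 mm long, 33 mm thick, lying along its y axis; origin at the centre of its underside
- injector_2: bystander: diesel injector body, 134 mm long, 26 mm wide, 37 mm tall, lying along its y axis; origin at the centre of its underside
There are look-alikes about, which are no part of the job. What is shaped like the gauge but orange or purple is not meant.

How it is judged:
By the outcome, as a careful person would: the job done as asked, in the order asked, and still so for the second after the job is handed in, with the robot touching nothing.
It also fails if it takes over 72 s, if anything falls off the work surface, if the arm or the gripper's body presses on something with over 40 N, if the wrist force passes 120 N, or if a joint passes its speed limit or range.

### The arm

A 6-joint arm with a two-finger parallel gripper is mounted at the origin on a cart in front of the work surface, level with it; the furniture and walls round the work are solid. World frame = base frame: x ahead of the robot, y to its left, z up, the work surface at z = 0. Lengths are in mm, angles in rad, forces in N, time in s.
With the tool pointing down it reaches from about 325 to 900 mm from the base axis. Payload 3.5 kg.
Tool frame: the origin (TCP) lies where the fingers leave the gripper's body, on its centre line; the fingertips stand 73 mm ahead of it and the grasp point (between the pads) lies 54 mm ahead of it; z points along the fingers, y is the line along which they close (so a half turn about z gives the same grasp; the last joint's range is limited). The gripper opens to 85 mm and grips with 20 to 120 N. Pads are 22 mm wide; open, the fingers measure 114 mm over their backs; the gripper's body (76 mm by 85 mm) begins 54 mm behind the grasp point. The pads swing forward as they close: fully open they stand 13 mm farther back than shut.
Start: joints at [1.116, 0.276, -0.026, 1.268, 0, 1.467], TCP at [215.374, 586.717, 303.913] pointing down, gripper open.
Joint ranges: [-3.12, 3.12], [-0.85, 1.88], [-1.08, 1.24], [-1.95, 2.15], [-1.57, 1.53], [-3.14, 3.14]. Speed limits (rad/s): [2.57, 2.57, 3.14, 3.14, 3.14, 3.14].

### API

Orientations are given as a unit quaternion [x, y, z, w].
In Python, from plant import bot, cams gives the robot as it stands.
- The arm moves only by the tool arm_command, never from a script. Its argument "series" is a list of rows, each a list of 2 entries, a list of its own where there are three numbers: the shift along the world's x, y, z in units of 25 mm (1.0 is 25 mm), then the turn about the world's z in units of 6 degrees (1.0 is 6 degrees). In form: [[[x, y, z], roll], ...]. A call has 1 to 8 rows; each row shifts and turns the commanded pose from where the row before left it; what a row does not reach is not made up. A row lasts 1/12 s, in which the tool goes at most 41.7 mm and 7.16 degrees, less where a joint would pass 70% of its speed; a pose out of reach is approached as far as the arm can. A call is refused whole if a number of a shift passes 1 or a number of a turn 1, either way. A call with a gripper value outside its range is refused whole. "claw" is the finger opening in mm, from 0 to 85.4, set as the call begins (left out, the last holds). The fingers move at their own pace and stop on an object; the grip force is fixed at half the most. Time passes only in rows, so rows that do not move let the fingers close. It gives the time, the measured TCP pose, the force, the opening and the grip force at its end, in the units of the state.
- bot.read_state(): the state, without advancing time (a new reading comes with each control period).
- cams.capture(name): name is "scene" or "top"; returns the picture (420x560x3 uint8, red, green, blue); there is no depth.
- cams.calibration(name): a dict with "fovy" (degrees; the focal length in pixels is half the picture's height over the tangent of half this angle, whatever the lens; pixels are square), "cx", "cy" (the principal point, pixels), "dist_coeffs" ([k1, k2, p1, p2, k3] as OpenCV has them; the pictures are not rectified), "extrinsics" (4x4, takes a point from world to camera coordinates). Camera axes: x right, y up, looking along -z (the intrinsics and any distortion apply to the point x, -y, -z); pixel columns grow to the right and rows downward; lengths in mm; the calibration is good to about 2 mm. A picture is of the moment at which its call begins. calibration takes no time and is no camera call.
- bot.sign_off(): hands the job in; it is judged then, once.
The state is a dict: "t": time; "joint_pos": joint angles; "qvel": joint speeds; "effort": joint torques, N m; "eef_pos": TCP position; "tcp_rot": TCP orientation; "force": force on the tool from outside, world axes, zero at the start; "wrist_torque": the same for the moment, N m; "gripper_width": finger opening in mm; "finger_force": force on a finger pad.
Only numpy, scipy, OpenCV 4.12 (cv2) and the standard library are available. Lean on these libraries where they do the work, as an engineer would, in place of code of your own. Each camera call takes 0.05 s, during which the arm holds its last target. There are 200 camera calls.

## Working session

There is one attempt and no reset: what is moved stays moved. The work goes in short steps, Python scripts to look and compute and a tool call to move; the robot and the scene stay as the last step left them, time stands still between calls to the robot, and variables do not carry over. Pictures are saved under pics/ and viewed, at most 10 in all, crops included, and the job is handed in when it is done.

Besides the shell and the picture viewer there is one more tool, called after "Request:" by a JSON object that holds its "op" and its "data". arm_command: Moves the arm, as the interface text tells. Its arguments: {"type":"object","properties":{"series":{"type":"array"},"claw":{"type":"number"}},"required":["series"]}

```bash
ls; mkdir -p pics
cat > h.py <<'E'
import numpy as np, cv2
from plant import bot, cams
def cal(n):
    c=cams.calibration(n); f=210/np.tan(np.radians(c["fovy"])/2)
    K=np.array([[f,0,c["cx"]],[0,f,c["cy"]],[0,0,1]]); E=np.array(c["extrinsics"])
    return K,np.array(c["dist_coeffs"],float),E
def ray(n,u,v):
    K,d,E=cal(n); p=cv2.undistortPoints(np.array([[[u,v]]],float),K,d)[0,0]
    r=E[:3,:3].T@np.array([p[0],-p[1],-1]); return -E[:3,:3].T@E[:3,3], r/np.linalg.norm(r)
def onz(n,u,v,z):
    o,r=ray(n,u,v); return o+r*(z-o[2])/r[2]
def two(a,b):
    o1,r1=ray("top",*a); o2,r2=ray("scene",*b)
    s=np.linalg.lstsq(np.c_[r1,-r2],o2-o1,rcond=None)[0]; p,q=o1+s[0]*r1,o2+s[1]*r2
    return (p+q)/2,np.linalg.norm(p-q)
def proj(n,P):
    K,d,E=cal(n); P=np.atleast_2d(np.array(P,float)); c=(E[:3,:3]@P.T).T+E[:3,3]; c*=[1,-1,-1]
    return cv2.projectPoints(c,np.zeros(3),np.zeros(3),K,d)[0][:,0]
def snap(n,f,box=None,s=1):
    im=cams.capture(n)[:,:,::-1]
    if box: x0,y0,x1,y1=box; im=im[y0:y1,x0:x1]
    cv2.imwrite("pics/"+f,cv2.resize(np.ascontiguousarray(im),None,fx=s,fy=s,interpolation=cv2.INTER_CUBIC))
E
python3 - <<'E'
from h import *
snap("scene","s0.png",s=1.42); snap("top","t0.png",s=1.42)
for n in("scene","top"):
    print(n,cal(n)[0][0,0],cal(n)[1],ray(n,280,210))
print(bot.read_state())
E
```

```text
pics
scene 526.0717731852994 [0.01945005 0.         0.         0.         0.        ] (array([-528.19645564, -949.04462845,  873.64282684]), array([ 0.69643297,  0.55407404, -0.45605162]))
top 424.1465221351511 [-0.02232557  0.          0.          0.          0.        ] (array([ 266.15548084,  -91.81370588, 1702.34991095]), array([ 0.20179055,  0.00568954, -0.97941217]))
{'t': 0.1, 'joint_pos': array([ 1.11560787e+00,  2.77086244e-01, -2.77233660e-02,  1.26802795e+00,
        7.62416050e-06,  1.46737402e+00]), 'qvel': array([ 0.00013122,  0.00061582,  0.00270161,  0.000795  , -0.00028608,
        0.00025296]), 'effort': array([ 1.46339647e-03, -4.46705961e+01,  2.96129197e+01,  8.43676098e-03,
       -1.89458467e-05, -5.97626993e-06]), 'eef_pos': array([215.12216625, 586.21744703, 302.86278322]), 'tcp_rot': array([ 1.74977567e-01,  9.84571891e-01, -9.80012434e-04, -2.85035700e-04]), 'force': array([-0.59193377, -0.29775079, -1.02748596]), 'wrist_torque': array([ 0.00583872, -0.0100947 , -0.04090394]), 'finger_force': 0.0, 'gripper_width': 85.34981302173394}
```

View pics/s0.png

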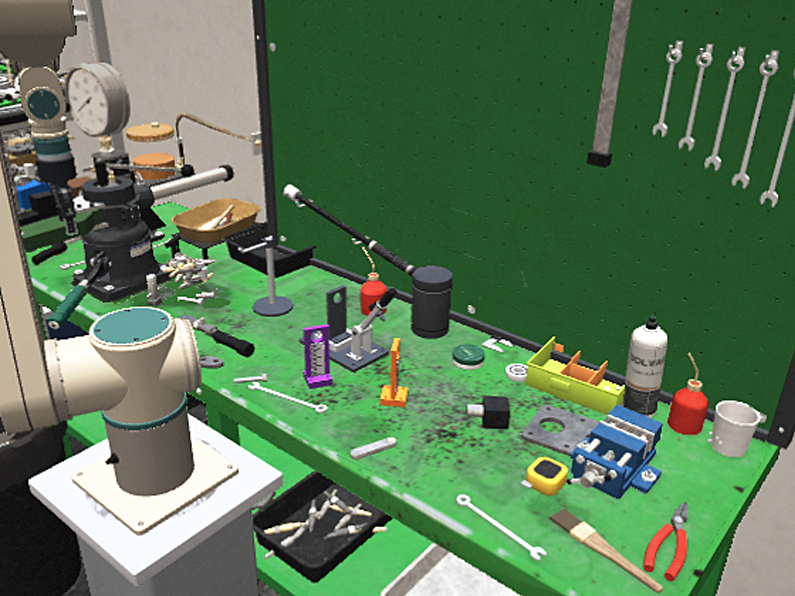

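View pics/t0.png

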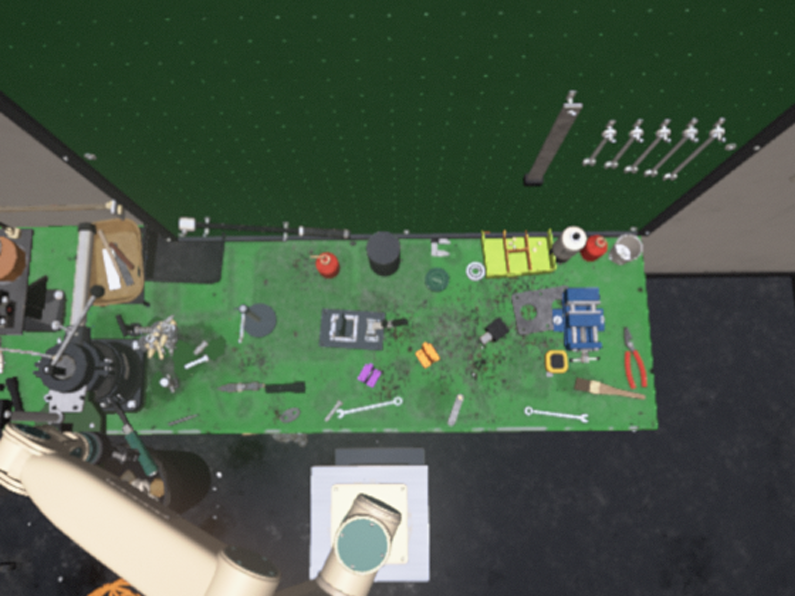

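The pictures show the nest with the dark gauge at top (248,232)/scene (240,240), with its +x (arm side) to the image right, about world -y. The stand is at top (185,225)/scene (190,190) with the hook to the left, and the coil is at top (348,233)/scene (345,289). Next I'll take close crops.

Run:
```python
from h import *
a=cams.capture("top")[:,:,::-1]; b=cams.capture("scene")[:,:,::-1]
cv2.imwrite("pics/raw_t.png",a);cv2.imwrite("pics/raw_s.png",b)
R=lambda im,x0,y0,w,h,s:cv2.resize(np.ascontiguousarray(im[y0:y0+h,x0:x0+w]),(w*s,h*s),interpolation=cv2.INTER_CUBIC)
cv2.imwrite("pics/c1.png",R(a,160,205,133,50,6))
c=np.vstack([R(b,170,160,133,100,6)]);cv2.imwrite("pics/c2.png",c)
cv2.imwrite("pics/c3.png",np.hstack([R(a,330,215,40,35,10),R(b,322,270,40,35,10)]))
```

```text
(no output)
```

View pics/c1.png

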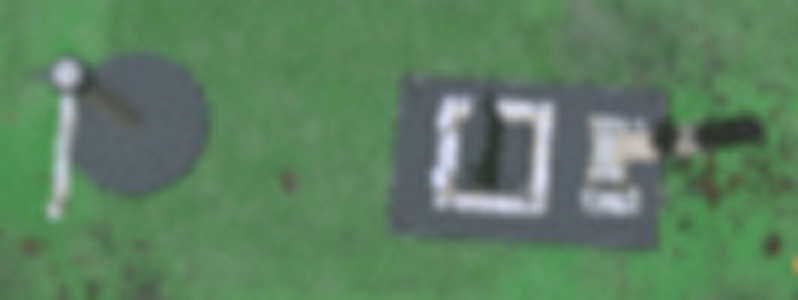

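View pics/c2.png

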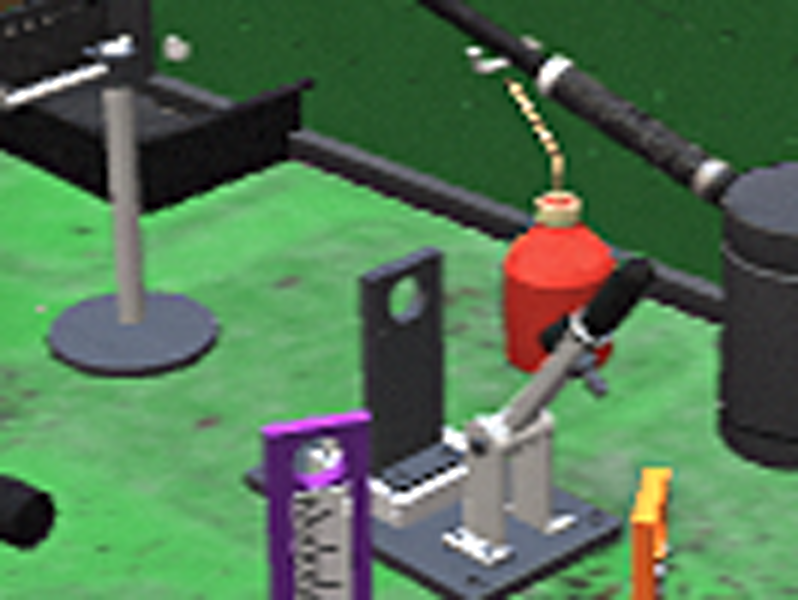

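View pics/c3.png

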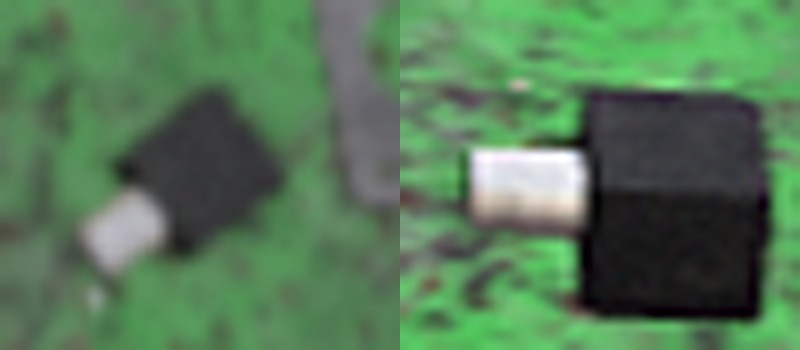

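The hook points toward the robot (world -x), so the gauge needs about a +90° turn. Crop c1 shows the nest plate corners at (405,75), (668,88), (655,250) and (388,235), the collar at (67,72) and the hook tip at (55,210). Crop c3 shows the coil's block and core. Next I'll fit these.

```bash
cat > m1.py <<'E'
from h import *
def full(pts,x0,y0,s): return (np.array(pts,float)+.5)/s-.5+[x0,y0]
def fit(model,world):
    model=np.array(model,float);world=np.array(world)[:,:2];mc,wc=model.mean(0),world.mean(0)
    A=(model-mc)@np.array([[1,0],[0,1]]);B=world-wc
    th=np.arctan2((A[:,0]*B[:,1]-A[:,1]*B[:,0]).sum(),(A*B).sum())
    R=np.array([[np.cos(th),-np.sin(th)],[np.sin(th),np.cos(th)]])
    t=wc-R@mc; print("  xy",t.round(1),"yaw deg",np.degrees(th).round(2),"res",(world-(model@R.T+t)).round(1).tolist()); return t,th
b=cv2.imread("pics/raw_s.png");a=cv2.imread("pics/raw_t.png")
print("nest top")
P=full([(405,75),(668,88),(655,250),(388,235)],160,205,6)
fit([(-70,-55),(112,-55),(112,55),(-70,55)] if 0 else [(-70,55),(112,55),(112,-55),(-70,-55)],[onz("top",*p,12) for p in P])
W=full([(440,97),(553,100),(547,214),(433,208)],160,205,6)
print("walls top"); fit([(-36.25,36.25),(36.25,36.25),(36.25,-36.25),(-36.25,-36.25)],[onz("top",*p,30) for p in W])
print("gauge top edge (+x face corners, z142) scene"); G=full([(362,278),(440,250)],170,160,6)
fit([(5,-25),(5,25)],[onz("scene",*p,142) for p in G])
print("gauge via hole z123 scene",onz("scene",*full([(407,298)],170,160,6)[0],123))
print("stand: collar top z187",onz("top",*full([(67,72)],160,205,6)[0],187),"foot",onz("top",*full([(140,124)],160,205,6)[0],8),
 "tip z185",onz("top",*full([(55,210)],160,205,6)[0],185))
print(" scene collar z187",onz("scene",*full([(117,45)],170,160,6)[0],187),"foot",onz("scene",*full([(133,331)],170,160,6)[0],8))
print("coil top: block corners z45")
C=full([(213,87),(282,172),(190,250),(115,165)],330,215,10)
fit([(-25,-25),(25,-25),(25,25),(-25,25)],[onz("top",*p,45) for p in C])
print("core end z24",onz("top",*full([(98,250)],330,215,10)[0],24))
print("coil scene top face");C=full([(585-400,92),(755-400,100),(768-400,193),(580-400,190)],322,270,10)
fit([(-25,25),(25,25),(25,-25),(-25,-25)],[onz("scene",*p,45) for p in C])
print("purple top",onz("top",369/1.42,370/1.42,130),"red oiler",onz("top",326/1.42,264/1.42,100))
st=bot.read_state(); print("flange check",proj("top",st["eef_pos"]),proj("scene",st["eef_pos"]))
E
python3 m1.py
```

```text
nest top
  xy [528.9  70.1] yaw deg -94.06 res [[-1.1, -2.6], [0.8, 0.7], [0.6, 2.3], [-0.3, -0.3]]
walls top
  xy [529.6  71.4] yaw deg -92.92 res [[1.3, 1.6], [2.1, -1.7], [-2.2, -1.6], [-1.1, 1.8]]
gauge top edge (+x face corners, z142) scene
  xy [533.9  74. ] yaw deg -98.78 res [[-0.6, 0.1], [0.6, -0.1]]
gauge via hole z123 scene [533.55710627  65.93284069 123.        ]
stand: collar top z187 [558.62906786 316.89107228 187.        ] foot [556.65059833 313.94606545   8.        ] tip z185 [474.13351652 321.63551291 185.        ]
 scene collar z187 [562.69029619 315.53498245 187.        ] foot [558.46741402 312.42424092   8.        ]
coil top: block corners z45
  xy [ 518.3 -355.5] yaw deg 39.71 res [[35.7, 28.8], [-37.0, -28.9], [-35.6, -30.0], [36.9, 30.2]]
core end z24 [ 489.09261365 -317.03058218   24.        ]
coil scene top face
  xy [ 519.9 -360.4] yaw deg -53.88 res [[-0.6, -3.6], [-2.4, -0.7], [2.9, 3.0], [0.2, 1.4]]
purple top [399.72495537  -6.09484427 130.        ] red oiler [694.72824388 113.51110135 100.        ]
flange check [[ 75.9958509  314.15041416]] [[ 43.6061653  141.78330669]]
```

The nest is at about (530,70.5), yaw -93.5°. The stand is at (558.5,314.5), yaw -3.2°, with the hook toward -x. The coil seat is at about (519,-357), yaw -54°. The sizes agree with those given, so I'll move above the gauge.

Request:
{"op": "arm_command", "data": {"series": [[[0.53, -0.86, 0], -0.51], [[0.53, -0.86, 0], -0.51], [[0.53, -0.86, 0], -0.51], [[0.53, -0.86, 0], -0.51], [[0.53, -0.86, 0], -0.51], [[0.53, -0.86, 0], -0.51], [[0.53, -0.86, 0], -0.51], [[0.53, -0.86, 0], -0.51]], "claw": 85}}

```text
t: 0.87
eef_pos: [321.7, 413.5, 303.7]
tcp_rot: [0.381, 0.925, -0.0, -0.0]
force: [-0.3, 0.5, -0.2]
gripper_width: 84.9
finger_force: 0.0
```

Request:
{"op": "arm_command", "data": {"series": [[[0.53, -0.86, 0], -0.51], [[0.53, -0.86, 0], -0.51], [[0.53, -0.86, 0], -0.51], [[0.53, -0.86, 0], -0.51], [[0.53, -0.86, 0], -0.51], [[0.53, -0.86, 0], -0.51], [[0.53, -0.86, 0], -0.51], [[0.53, -0.86, 0], -0.51]]}}

```text
t: 1.53
eef_pos: [427.7, 241.5, 303.8]
tcp_rot: [0.568, 0.823, -0.0, -0.0]
force: [0.7, 0.2, 0.3]
gripper_width: 85.0
finger_force: 0.0
```

Request:
{"op": "arm_command", "data": {"series": [[[0.53, -0.86, 0], -0.51], [[0.53, -0.86, 0], -0.51], [[0.53, -0.86, 0], -0.51], [[0.53, -0.86, 0], -0.51], [[0.53, -0.86, 0], -0.51], [[0.53, -0.86, 0], -0.51], [[0.53, -0.86, 0], -0.51], [[0.53, -0.86, 0], -0.51]]}}

```text
t: 2.2
eef_pos: [533.7, 69.5, 303.7]
tcp_rot: [0.73, 0.684, -0.0, -0.0]
force: [-0.2, -0.2, -0.1]
gripper_width: 85.0
finger_force: 0.0
```

Request:
{"op": "arm_command", "data": {"series": [[[0, 0, 0], 0], [[0, 0, 0], 0], [[0, 0, 0], 0]]}}

```text
t: 2.45
eef_pos: [532.9, 70.9, 303.6]
tcp_rot: [0.729, 0.685, -0.0, -0.001]
force: [1.1, 0.4, -0.3]
gripper_width: 84.5
finger_force: 0.0
```

Request:
{"op": "arm_command", "data": {"series": [[[0, 0, -0.7], 0], [[0, 0, -0.8], 0], [[0, 0, -0.8], 0], [[0, 0, -0.8], 0], [[0, 0, -0.8], 0], [[0, 0, -0.7], 0], [[0, 0, -0.5], 0], [[0, 0, 0], 0]]}}

```text
t: 3.12
eef_pos: [530.3, 71.9, 173.4]
tcp_rot: [0.728, 0.685, -0.002, -0.002]
force: [0.0, 0.2, -0.1]
gripper_width: 85.0
finger_force: 0.0
```

Request:
{"op": "arm_command", "data": {"series": [[[0, 0, 0], 0], [[0, 0, 0], 0], [[0, 0, 0], 0], [[0, 0, 0], 0], [[0, 0, 0], 0], [[0, 0, 0], 0], [[0, 0, 0], 0], [[0, 0, 0], 0]], "claw": 40}}

```text
t: 3.78
eef_pos: [533.8, 71.0, 178.1]
tcp_rot: [0.729, 0.685, 0.001, 0.0]
force: [-3.2, 1.0, 6.7]
gripper_width: 48.9
finger_force: 61.8
```

Run:
```python
from h import *
s=bot.read_state(); print(s["eef_pos"],s["force"],s["wrist_torque"],s["gripper_width"],s["finger_force"])
b=cams.capture("scene")[:,:,::-1]; cv2.imwrite("pics/g1.png",cv2.resize(np.ascontiguousarray(b[150:270,170:330]),None,fx=5,fy=5,interpolation=cv2.INTER_CUBIC))
```

```text
[533.82897554  70.97194955 178.05781441] [-3.18876807  1.03942165  6.72498206] [0.21073867 0.62510306 0.05649344] 48.90598904368693 61.7505569010973
```

View pics/g1.png

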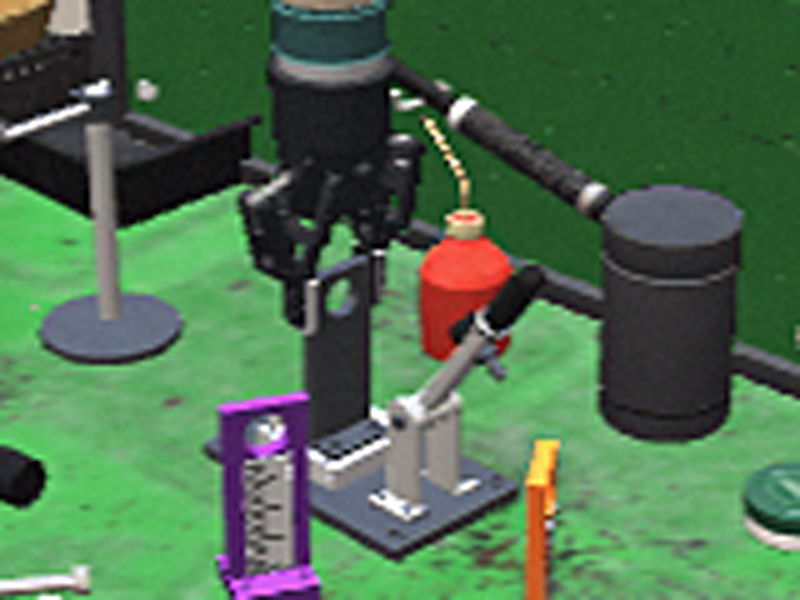

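The gauge is gripped across its edges at the hole's height (picture about (340,300)). Next I'll lift it out, turn it and take it to in front of the hook.

Request:
{"op": "arm_command", "data": {"series": [[[0, 0, 0.4], 0], [[0, 0, 0.5], 0], [[0, 0, 0.5], 0], [[0, 0, 0.5], 0], [[0, 0, 0.5], 0]]}}

```text
t: 4.25
eef_pos: [533.3, 70.6, 237.3]
tcp_rot: [0.729, 0.685, 0.0, 0.0]
force: [0.0, -0.1, -1.6]
gripper_width: 49.0
finger_force: 62.4
```

Request:
{"op": "arm_command", "data": {"series": [[[-0.47, 0.6, 0], 0.94], [[-0.47, 0.6, 0], 0.94], [[-0.47, 0.6, 0], 0.94], [[-0.47, 0.6, 0], 0.94], [[-0.47, 0.6, 0], 0.94], [[-0.47, 0.6, 0], 0.94], [[-0.47, 0.6, 0], 0.94], [[-0.47, 0.6, 0], 0.94]]}}

```text
t: 4.92
eef_pos: [438.8, 191.3, 236.9]
tcp_rot: [0.408, 0.913, 0.0, 0.0]
force: [0.0, -0.2, -1.7]
gripper_width: 49.2
finger_force: 62.6
```

Request:
{"op": "arm_command", "data": {"series": [[[0, 0.65, 0], 0.94], [[0, 0.65, 0], 0.94], [[0, 0.65, 0], 0.94], [[0, 0.65, 0], 0.94], [[0, 0.65, 0], 0.94], [[0, 0.65, 0], 0.94], [[0, 0.65, 0], 0.94], [[0, 0.65, 0], 0.94]]}}

```text
t: 5.58
eef_pos: [439.4, 321.4, 236.8]
tcp_rot: [0.027, 1.0, -0.0, 0.0]
force: [0.4, 0.7, -2.4]
gripper_width: 49.2
finger_force: 62.7
```

Request:
{"op": "arm_command", "data": {"series": [[[0, 0, 0], 0], [[0, 0, 0], 0], [[0, 0, 0], 0], [[0, 0, 0], 0], [[0, 0, 0], 0], [[0, 0, 0], 0]]}}

```text
t: 6.08
eef_pos: [439.4, 320.1, 236.4]
tcp_rot: [0.03, 1.0, -0.0, -0.0]
force: [0.4, 0.4, -1.9]
gripper_width: 48.9
finger_force: 62.9
```

Run:
```python
from h import *
s=bot.read_state(); print(s["t"],s["eef_pos"],s["force"],s["gripper_width"],s["finger_force"])
R=lambda im,x0,y0,w,h,k:cv2.resize(np.ascontiguousarray(im[y0:y0+h,x0:x0+w]),(w*k,h*k),interpolation=cv2.INTER_CUBIC)
b=cams.capture("scene")[:,:,::-1]; a=cams.capture("top")[:,:,::-1]
cv2.imwrite("pics/g2s.png",b);cv2.imwrite("pics/g2t.png",a)
cv2.imwrite("pics/g2.png",np.hstack([R(b,140,140,90,100,5),R(a,150,200,70,100,5)]))
h=s["eef_pos"]-[0,0,55]; print("hole proj",proj("scene",h),proj("top",h),"hookmid",proj("scene",[[508.6,317.3,179],[473.6,319.3,186]]))
```

```text
6.0833 [439.36610688 320.06557517 236.42679138] [ 0.43891471  0.38169122 -1.90994757] 48.92275422234339 62.856420278549194
hole proj [[159.55607061 179.23979962]] [[169.09007778 249.23558511]] hookmid [[176.62792683 173.84418074]
 [167.85755211 174.85998035]]
```

View pics/g2.png

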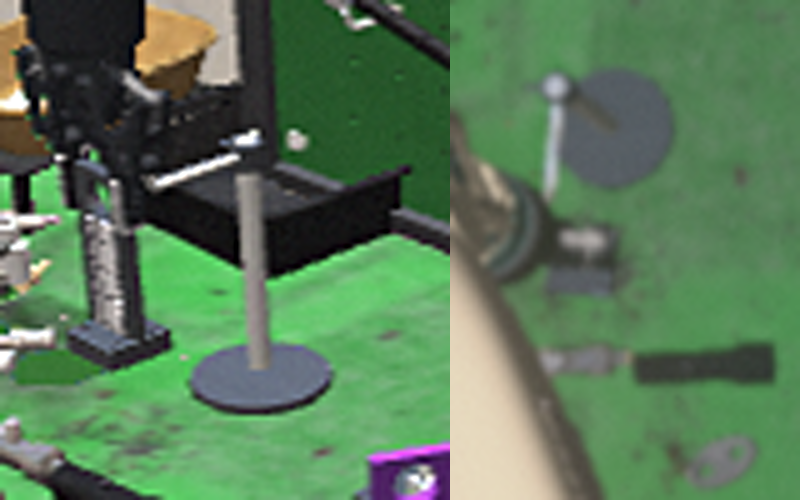

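Run:
```python
from h import *
b=cv2.imread("pics/g2s.png"); g=b.max(2)
print("cols 150-178 rows 166-194")
print("     "+" ".join("%3d"%c for c in range(150,192)))
for r in range(166,192): print(r," ".join("%3d"%v for v in g[r,150:192]))
s=439.37,320.07,236.43
for dz in (50,45): print(dz,proj("scene",[[439.4,320.1,236.4-dz],[439.4,320.1,236.4-dz-13],[439.4,320.1,236.4-dz+13]]))
print(proj("scene",[[558.5,314.5,187],[558.5,314.5,0],[508.6,317.3,175],[473.6,319.3,184],[482,318.8,175]]))
# gauge foot bottom corners predicted
import itertools
y=np.radians(-3.3);R=np.array([[np.cos(y),-np.sin(y)],[np.sin(y),np.cos(y)]])
for q in [(-25,-25),(25,-25),(-25,25)]:
  xy=R@q+[439.4,320.1]; print(q,proj("scene",[*xy,236.4-166]),proj("scene",[*xy,236.4-166+16]))
```

```text
cols 150-178 rows 166-194
     150 151 152 153 154 155 156 157 158 159 160 161 162 163 164 165 166 167 168 169 170 171 172 173 174 175 176 177 178 179 180 181 182 183 184 185 186 187 188 189 190 191
166  33  38  24  75  90  70  37  28  41  41  45  40  56  53  47  35  33  28  21  45  57  35  18  24  31  31  34  36  31  34  36  31  32  36  33  26  23  23  41  86 255 185
167  34  32  21  66  71  57  36  23  28  33  39  44  41  42  38  37  33  31  25  22  21  22  25  25  33  38  40  35  29  31  30  30  34  28  29  27 101 189 255 255 255 168
168  55  34  30  40  28  18  24  50  33  27  31  41  45  39  38  35  35  34  24  21  23  26  22  30  28  38  44  36  35  33  35  28  31  40 144 133 114 236 255 255 248 172
169  63  21  21  24  22  18 103 135  78  35  22  26  43  31  34  34  31  27  23  27  30  36  27  27  27  34  30  31  34  31  36  33  34  23  30  53  68  88 102  97  95  61
170  66  60  38  22  24  25 111  49 174 109  33  38  45  40  45  36  32  29  28  32  32  32  34  30  32  42  36  31  34  26  30  27  18  21  13  35 106  74  37  38  40  43
171  59 255 202  68  21  13  61  45 215 1
[... 3409 characters left out ...]
0 166 169 174 182 111  49  67 118 170 179 187  98  51  48  44  90 185 201 192 191 193 191 194 197 198 202 201 205 214 222 198 105  23  12  15   6 134 163 148 137
50 [[159.42655278 177.81775828]
 [159.76789208 181.51098847]
 [159.08254335 174.0979144 ]]
45 [[159.29455925 176.39021551]
 [159.63692163 180.09364528]
 [158.94951404 172.66005312]]
[[188.35944246 167.51747651]
 [191.48316392 216.56974348]
 [176.71190099 174.95538856]
 [167.90496577 175.4237994 ]
 [170.20516297 177.22830115]]
(-25, -25) [[160.7182606  214.81016546]] [[160.30831714 210.45061653]]
(25, -25) [[173.09334821 209.85838392]] [[172.74364557 205.55958693]]
(-25, 25) [[151.65076678 209.8750228 ]] [[151.20871757 205.56923486]]
```

The hole and hook line up: the hole is at z about 181 and the image biases match. Sliding in along the hook.

Request:
{"op": "arm_command", "data": {"series": [[[0.3, -0.01, 0], 0], [[0.3, -0.02, 0], 0], [[0.35, -0.02, 0], 0], [[0.35, -0.02, 0], 0], [[0.35, -0.02, 0], 0]]}}

```text
t: 6.6
eef_pos: [482.0, 318.4, 236.4]
tcp_rot: [0.029, 1.0, 0.0, 0.0]
force: [0.1, -0.1, -2.4]
gripper_width: 49.0
finger_force: 62.9
```

Request:
{"op": "arm_command", "data": {"series": [[[0.35, -0.02, 0], 0], [[0.35, -0.02, 0], 0], [[0.3, -0.02, 0], 0], [[0, 0, 0], 0], [[0, 0, 0], 0], [[0, 0, 0], 0]]}}

```text
t: 7.1
eef_pos: [505.3, 316.9, 236.2]
tcp_rot: [0.029, 1.0, -0.0, -0.0]
force: [0.1, 0.9, -2.6]
gripper_width: 49.3
finger_force: 62.9
```

Run:
```python
from h import *
s=bot.read_state(); print(s["t"],s["eef_pos"],s["force"],s["wrist_torque"])
R=lambda im,x0,y0,w,h,k:cv2.resize(np.ascontiguousarray(im[y0:y0+h,x0:x0+w]),(w*k,h*k),interpolation=cv2.INTER_CUBIC)
b=cams.capture("scene")[:,:,::-1]; cv2.imwrite("pics/g3.png",R(b,140,150,70,75,8))
```

```text
7.1 [505.28223991 316.89142985 236.22992125] [ 0.09035864  0.86681382 -2.62972644] [-0.03385243 -0.01358814  0.03919187]
```

View pics/g3.png

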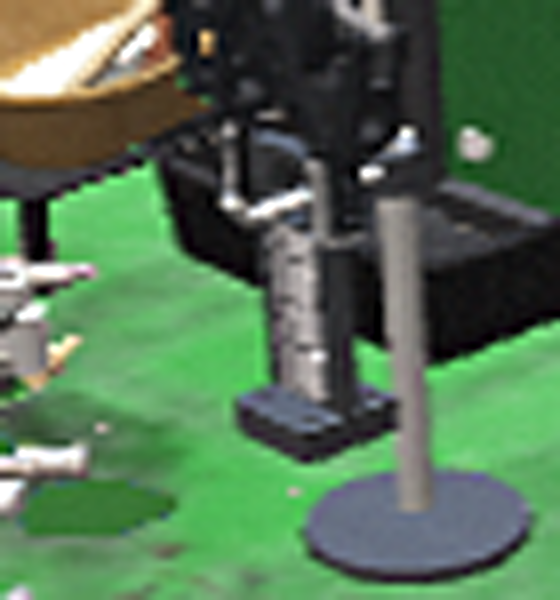

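The hook passes through the hole: its tip is out at (230,205) in front of the plate, and there's no contact force. Lowering onto the rod.

Request:
{"op": "arm_command", "data": {"series": [[[0, 0, -0.2], 0], [[0, 0, -0.2], 0], [[0, 0, -0.12], 0], [[0, 0, 0], 0], [[0, 0, 0], 0]]}}

```text
t: 7.57
eef_pos: [505.1, 316.8, 222.8]
tcp_rot: [0.029, 1.0, -0.0, -0.001]
force: [0.4, -0.2, -2.5]
gripper_width: 49.3
finger_force: 62.9
```

Request:
{"op": "arm_command", "data": {"series": [[[0, 0, -0.06], 0], [[0, 0, 0], 0], [[0, 0, 0], 0]]}}

```text
t: 7.82
eef_pos: [505.7, 317.0, 222.0]
tcp_rot: [0.029, 1.0, 0.0, 0.0]
force: [-0.4, 0.3, -2.5]
gripper_width: 48.8
finger_force: 62.9
```

Request:
{"op": "arm_command", "data": {"series": [[[0, 0, -0.06], 0], [[0, 0, 0], 0], [[0, 0, 0], 0]]}}

```text
t: 8.07
eef_pos: [505.9, 317.1, 220.7]
tcp_rot: [0.029, 1.0, 0.0, 0.0]
force: [-0.6, 0.6, -2.2]
gripper_width: 49.0
finger_force: 63.1
```

Request:
{"op": "arm_command", "data": {"series": [[[0, 0, -0.06], 0], [[0, 0, 0], 0], [[0, 0, 0], 0]]}}

```text
t: 8.32
eef_pos: [506.0, 317.1, 220.5]
tcp_rot: [0.029, 1.0, 0.0, 0.001]
force: [-2.3, -1.0, 6.1]
gripper_width: 49.1
finger_force: 63.8
```

Request:
{"op": "arm_command", "data": {"series": [[[0, 0, -0.06], 0], [[0, 0, 0], 0], [[0, 0, 0], 0]]}}

```text
t: 8.57
eef_pos: [506.0, 317.2, 220.4]
tcp_rot: [0.029, 1.0, 0.0, 0.001]
force: [-4.4, -2.6, 11.0]
gripper_width: 49.1
finger_force: 64.4
```

It's resting on the rod. I'll ease off a little, open and lift away.

Request:
{"op": "arm_command", "data": {"series": [[[0, 0, 0.07], 0], [[0, 0, 0], 0], [[0, 0, 0], 0]]}}

```text
t: 8.82
eef_pos: [506.0, 317.1, 220.5]
tcp_rot: [0.029, 1.0, 0.0, 0.001]
force: [-2.2, -0.6, 6.9]
gripper_width: 49.0
finger_force: 63.6
```

Request:
{"op": "arm_command", "data": {"series": [[[0, 0, 0], 0], [[0, 0, 0], 0], [[0, 0, 0], 0], [[0, 0, 0], 0], [[0, 0, 0], 0]], "claw": 72}}

```text
t: 9.23
eef_pos: [505.5, 316.9, 218.8]
tcp_rot: [0.029, 1.0, -0.0, -0.0]
force: [0.1, 0.3, 0.2]
gripper_width: 71.9
finger_force: 0.0
```

Request:
{"op": "arm_command", "data": {"series": [[[0, 0, 0.3], 0], [[0, 0, 0.5], 0], [[0, 0, 0.7], 0], [[0, 0, 0.8], 0], [[0, 0, 0.9], 0], [[0, 0, 0.8], 0]]}}

```text
t: 9.73
eef_pos: [505.9, 317.1, 322.0]
tcp_rot: [0.029, 1.0, 0.0, 0.001]
force: [-0.4, 0.0, -0.9]
gripper_width: 72.0
finger_force: 0.0
```

```bash
python3 - <<'E'
from h import *
from m1 import fit
E
python3 - <<'E'
import sys; sys.path.insert(0,'.')
import os; os.chdir('.')
from h import *
for n,box in(("top",(330,215,30,30)),("scene",(322,270,42,38))):
    im=cams.capture(n)[:,:,::-1]; cv2.imwrite("pics/n_%s.png"%n,im)
    x,y,w,h=box; c=cv2.resize(np.ascontiguousarray(im[y:y+h,x:x+w]),None,fx=8,fy=8,interpolation=cv2.INTER_CUBIC)
    hsv=cv2.cvtColor(c,cv2.COLOR_BGR2HSV)
    dark=((hsv[...,2]<(75 if n=="top" else 72))).astype(np.uint8)
    core=((hsv[...,1]<70)&(hsv[...,2]>110)).astype(np.uint8)
    for nm,m in(("dark",dark),("core",core)):
        m=cv2.morphologyEx(m,cv2.MORPH_OPEN,np.ones((9,9)))
        k=max(cv2.findContours(m,0,1)[0],key=cv2.contourArea)
        r=cv2.minAreaRect(k); ctr=(np.array(r[0])+.5)/8-.5+[x,y]
        print(n,nm,"ctr",ctr.round(2),"size",np.array(r[1]).round(0)/8,"ang",r[2],"z45",onz(n,*ctr,45).round(1),"z24",onz(n,*ctr,24).round(1))
        if nm=="dark" : 
            B=(cv2.boxPoints(r)+.5)/8-.5+[x,y]; print([onz(n,*p,45).round(1)[:2].tolist() for p in B])
        else:
            B=(cv2.boxPoints(r)+.5)/8-.5+[x,y]; print([onz(n,*p,24).round(1)[:2].tolist() for p in B])
E
```

```text
nest top
  xy [528.9  70.1] yaw deg -94.06 res [[-1.1, -2.6], [0.8, 0.7], [0.6, 2.3], [-0.3, -0.3]]
walls top
  xy [529.6  71.4] yaw deg -92.92 res [[1.3, 1.6], [2.1, -1.7], [-2.2, -1.6], [-1.1, 1.8]]
gauge top edge (+x face corners, z142) scene
  xy [533.9  74. ] yaw deg -98.78 res [[-0.6, 0.1], [0.6, -0.1]]
gauge via hole z123 scene [533.55710627  65.93284069 123.        ]
stand: collar top z187 [558.62906786 316.89107228 187.        ] foot [556.65059833 313.94606545   8.        ] tip z185 [474.13351652 321.63551291 185.        ]
 scene collar z187 [562.69029619 315.53498245 187.        ] foot [558.46741402 312.42424092   8.        ]
coil top: block corners z45
  xy [ 518.3 -355.5] yaw deg 39.71 res [[35.7, 28.8], [-37.0, -28.9], [-35.6, -30.0], [36.9, 30.2]]
core end z24 [ 489.09261365 -317.03058218   24.        ]
coil scene top face
  xy [ 519.9 -360.4] yaw deg -53.88 res [[-0.6, -3.6], [-2.4, -0.7], [2.9, 3.0], [0.2, 1.4]]
purple top [399.72495537  -6.09484427 130.        ] red oiler [694.72824388 113.51110135 100.        ]
flange check [[159.5190484  224.59697861]] [[172.87867449 132.71379427]]
top dark ctr [349.4  232.34] size [13.5   14.625] ang 53.13010025024414 z45 [ 514.5 -354.8   45. ] z24 [ 517.6 -358.1   24. ]
[[519.0, -316.0], [553.5, -363.4], [510.0, -393.5], [475.8, -346.2]]
top core ctr [341.95 237.58] size [7.25 8.  ] ang 55.175514221191406 z45 [ 494.  -324.7   45. ] z24 [ 496.9 -327.7   24. ]
[[499.8, -306.5], [518.0, -333.3], [494.0, -348.8], [475.9, -322.0]]
scene dark ctr [348.86 290.19] size [19.5  22.75] ang 0.4547188878059387 z45 [ 495.3 -376.4   45. ] z24 [ 521.2 -361.9   24. ]
[[436.5, -384.1], [523.2, -327.4], [558.1, -368.3], [469.2, -422.4]]
scene core ctr [332.16 287.64] size [16.5  9. ] ang 11.793429374694824 z45 [ 475.5 -336.2   45. ] z24 [ 500.9 -320.7   24. ]
[[474.2, -309.3], [511.9, -289.2], [528.1, -332.3], [490.3, -351.2]]
```

Request:
{"op": "arm_command", "data": {"series": [[[0.02, -1, 0], -0.3], [[0.02, -1, 0], -0.3], [[0.02, -1, 0], -0.3], [[0.02, -1, 0], -0.3], [[0.02, -1, 0], -0.3], [[0.02, -1, 0], -0.3], [[0.02, -1, 0], -0.3], [[0.02, -1, 0], -0.3]], "claw": 80}}

```text
t: 10.5
eef_pos: [509.2, 115.8, 319.1]
tcp_rot: [0.155, 0.988, -0.0, -0.0]
force: [0.1, -0.4, -0.3]
gripper_width: 79.9
finger_force: 0.0
```

Request:
{"op": "arm_command", "data": {"series": [[[0.02, -1, 0], -0.3], [[0.02, -1, 0], -0.3], [[0.02, -1, 0], -0.3], [[0.02, -1, 0], -0.3], [[0.02, -1, 0], -0.3], [[0.02, -1, 0], -0.3], [[0.02, -1, 0], -0.3], [[0.02, -1, 0], -0.3]]}}

```text
t: 11.17
eef_pos: [513.2, -84.2, 319.1]
tcp_rot: [0.278, 0.961, 0.0, -0.0]
force: [-0.4, 1.0, 0.3]
gripper_width: 80.1
finger_force: 0.0
```

Request:
{"op": "arm_command", "data": {"series": [[[0.02, -1, 0], -0.3], [[0.02, -1, 0], -0.3], [[0.02, -1, 0], -0.3], [[0.02, -1, 0], -0.3], [[0.02, -1, 0], -0.3], [[0.02, -1, 0], -0.3], [[0.02, -1, 0], -0.3], [[0.02, -1, 0], -0.3]]}}

```text
t: 11.83
eef_pos: [517.3, -284.1, 319.0]
tcp_rot: [0.396, 0.918, 0.0, -0.0]
force: [-0.1, 0.8, 0.9]
gripper_width: 80.1
finger_force: 0.0
```

Request:
{"op": "arm_command", "data": {"series": [[[0.02, -0.75, 0], -0.3], [[0.02, -0.75, 0], -0.3], [[0.02, -0.75, 0], -0.3], [[0.02, -0.75, 0], -0.3], [[0, 0, 0], 0], [[0, 0, 0], 0], [[0, 0, 0], 0]]}}

```text
t: 12.42
eef_pos: [519.5, -357.6, 319.0]
tcp_rot: [0.452, 0.892, 0.0, -0.0]
force: [1.1, 0.6, -0.4]
gripper_width: 79.9
finger_force: 0.0
```

Run:
```python
from h import *
# is the gauge still hanging? compare picture region near stand; foot of gauge predicted
b=cams.capture("scene")[:,:,::-1]; a=cams.capture("top")[:,:,::-1]
cv2.imwrite("pics/g4s.png",b);cv2.imwrite("pics/g4t.png",a)
R=lambda im,x0,y0,w,h,k:cv2.resize(np.ascontiguousarray(im[y0:y0+h,x0:x0+w]),(w*k,h*k),interpolation=cv2.INTER_CUBIC)
cv2.imwrite("pics/g4.png",np.hstack([R(b,150,150,130,120,4),R(a,165,205,52,96,5)]))
s=bot.read_state();print(s["t"],s["eef_pos"],s["tcp_rot"])
```

```text
12.5167 [ 519.59896826 -357.14124133  319.12743007] [ 4.51676172e-01  8.92181884e-01  2.00769399e-04 -2.83010575e-04]
```

View pics/g4.png

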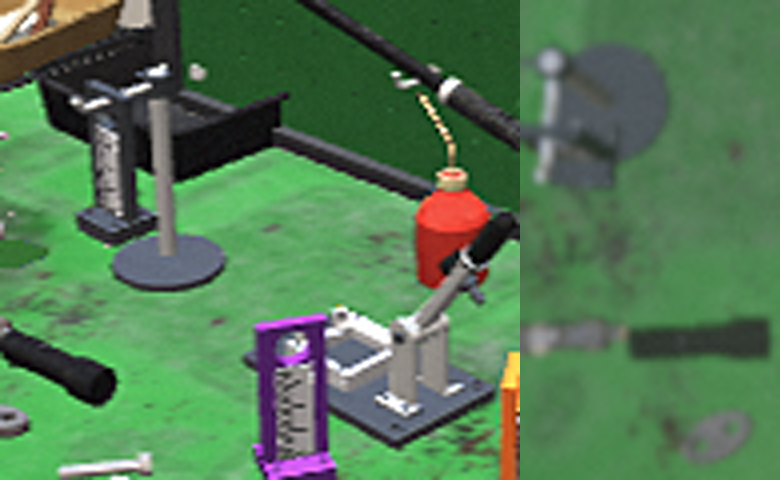

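The gauge hangs on the hook, its rule facing outward (crop (105,170)). Next is the coil grasp.

Request:
{"op": "arm_command", "data": {"series": [[[0, 0, -1], 0], [[0, 0, -1], 0], [[0, 0, -1], 0], [[0, 0, -1], 0], [[0, 0, -1], 0], [[0, 0, -1], 0], [[0, 0, -1], 0], [[0, 0, -0.8], 0]]}}

```text
t: 13.18
eef_pos: [519.2, -356.5, 122.5]
tcp_rot: [0.451, 0.892, 0.0, -0.001]
force: [-0.3, 0.4, -0.9]
gripper_width: 80.3
finger_force: 0.0
```

Request:
{"op": "arm_command", "data": {"series": [[[0, 0, -0.6], 0], [[0, 0, -0.4], 0], [[0, 0, -0.24], 0], [[0, 0, 0], 0], [[0, 0, 0], 0], [[0, 0, 0], 0]]}}

```text
t: 13.68
eef_pos: [520.5, -358.5, 94.5]
tcp_rot: [0.452, 0.892, -0.0, 0.001]
force: [0.0, -0.4, 0.5]
gripper_width: 80.1
finger_force: 0.0
```

Request:
{"op": "arm_command", "data": {"series": [[[0, 0, 0], 0], [[0, 0, 0], 0], [[0, 0, 0], 0], [[0, 0, 0], 0], [[0, 0, 0], 0], [[0, 0, 0], 0], [[0, 0, 0], 0], [[0, 0, 0], 0]], "claw": 40}}

```text
t: 14.35
eef_pos: [520.4, -358.8, 94.4]
tcp_rot: [0.452, 0.892, -0.0, 0.001]
force: [0.1, -0.4, 6.4]
gripper_width: 49.1
finger_force: 64.5
```

Gripped. Lift it and measure where the coil sits in the hand; at this yaw the scene camera sees it side-on.

Request:
{"op": "arm_command", "data": {"series": [[[0, 0, 0.5], 0], [[0, 0, 1], 0], [[0, 0, 1], 0], [[0, 0, 1], 0], [[0, 0, 1], 0], [[0, 0, 0.5], 0], [[0, 0, 0], 0], [[0, 0, 0], 0]]}}

```text
t: 15.02
eef_pos: [519.6, -358.0, 218.2]
tcp_rot: [0.452, 0.892, -0.0, 0.0]
force: [-0.5, 0.3, -2.7]
gripper_width: 48.6
finger_force: 63.8
```

Run:
```python
from h import *
s=bot.read_state(); T=s["eef_pos"]; print(s["t"],T,s["force"],s["gripper_width"])
b=cams.capture("scene")[:,:,::-1]; a=cams.capture("top")[:,:,::-1]
cv2.imwrite("pics/k_s.png",b);cv2.imwrite("pics/k_t.png",a)
q=s["tcp_rot"]; ang=np.arctan2(2*q[1]**2-1,2*q[0]*q[1]); yaw=ang-np.pi/2; print("yaw",np.degrees(yaw))
ux=np.array([np.cos(yaw),np.sin(yaw)]);uy=np.array([-ux[1],ux[0]])
def L(x,y,z): return [*(T[:2]+ux*x+uy*y),T[2]-94+z]
for nm,p in dict(coreend=(-55,0,24),coreend_bot=(-55,0,12),coreroot=(-25,0,24),b1=(-25,-25,0),b2=(25,-25,0),t1=(-25,-25,45),t2=(25,-25,45)).items():
    print(nm,proj("scene",L(*p)).round(1),proj("top",L(*p)).round(1))
c=proj("scene",L(-15,0,20))[0].astype(int); g=b.max(2); print(c)
print("     "+" ".join("%3d"%v for v in range(c[0]-20,c[0]+22)))
for r in range(c[1]-12,c[1]+14): print(r," ".join("%3d"%v for v in g[r,c[0]-20:c[0]+22]))
```

```text
15.0167 [ 519.59022759 -357.99446104  218.19991463] [-0.54260035  0.27338639 -2.70629257] 48.596342753345226
yaw -53.75861261220223
coreend [[330.1 250.2]] [[342.8 235.6]]
coreend_bot [[329.8 254.1]] [[342.4 236.1]]
coreroot [[341.6 250.8]] [[349.2 230.8]]
b1 [[341.4 263.6]] [[352.4 237.1]]
b2 [[360.7 264.5]] [[362.8 229.1]]
t1 [[342.7 248.9]] [[354.3 235.3]]
t2 [[362.3 249.8]] [[365.1 227.2]]
[345 252]
     325 326 327 328 329 330 331 332 333 334 335 336 337 338 339 340 341 342 343 344 345 346 347 348 349 350 351 352 353 354 355 356 357 358 359 360 361 362 363 364 365 366
240 171 168 170 166 168 167 167 167 169 170 164 165 163 163 160 156 187 253 241 115  33  87  83  42  40  28  24  25  43  48  45  35  33  22  23  36  47  47  50  46  47  48
241 177 174 171 170 170 171 170 174 174 174 169 166 166 163 179 211 255 255 139  36  64  60  59  67  55  28  19  46  65  69  70  72  59  32  22  45  47  43  40  45  46  48
242 148 148 143 146 144 143 153 162 167 180 174 169 170 171 183 255 255 255 148  36  63  69  69  67  63  37  23  54  78  86  84  85  70  34  17  54  76  52  35  34  39  39
243 
[... 3251 characters left out ...]
 142 152 156
262 193 193 197 195 195 193 189 194 192 179 174 179 178 183 191 200 198 206 132  14  14  14  15  11  12  10  17  14  13  17  14  17  14  10  11   4  25 252 255 250 233 246
263 177 190 193 188 186 195 199 195 194 197 195 198 192 191 193 197 195 181 135 119 153 141 113 107 106 107  75  47  42  46  42  23   0   0   0   0 133 177  97  95 171 171
264 149 160 178 177 172 189 197 194 196 197 196 196 193 196 195 198 199 198 203 205 207 211 214 213 215 219 217 219 221 222 221 186 186 215 231 245 255 255 255 255 255 255
265 152 176 190 187 170 127 144 183 193 188 189 183 179 191 202 201 197 201 203 198 192 191 189 184 188 198 202 200 200 201 205 179 143 173 189 200 206 206 193 210 228 236
```

The coil sits centred in the hand to within about 1 mm. Carrying it high over the hold-down arm to above the pocket.

Request:
{"op": "arm_command", "data": {"series": [[[0.03, 0.8, 1], -0.35], [[0.03, 0.8, 1], -0.35], [[0.03, 0.8, 1], -0.35], [[0.03, 0.8, 1], -0.35], [[0.03, 0.8, 1], -0.35], [[0.03, 0.94, 0], -0.35], [[0.03, 0.94, 0], -0.35], [[0.03, 0.94, 0], -0.35]]}}

```text
t: 15.78
eef_pos: [525.0, -186.3, 341.5]
tcp_rot: [0.578, 0.816, -0.0, -0.001]
force: [-0.4, 0.1, -2.2]
gripper_width: 48.8
finger_force: 63.8
```

Request:
{"op": "arm_command", "data": {"series": [[[0.03, 0.94, 0], -0.35], [[0.03, 0.94, 0], -0.35], [[0.03, 0.94, 0], -0.35], [[0.03, 0.94, 0], -0.35], [[0.03, 0.94, 0], -0.35], [[0.03, 0.94, 0], -0.35], [[0.03, 0.94, 0], -0.35], [[0.03, 0.94, 0], -0.35]]}}

```text
t: 16.45
eef_pos: [530.5, 1.7, 340.6]
tcp_rot: [0.691, 0.723, -0.001, -0.002]
force: [0.9, 0.2, -2.5]
gripper_width: 48.6
finger_force: 63.7
```

Request:
{"op": "arm_command", "data": {"series": [[[0, 0.94, 0], -0.35], [[0, 0.94, 0], -0.32], [[0, 0.94, 0], -0.35], [[0, 0, 0], 0], [[0, 0, 0], 0], [[0, 0, 0], 0]]}}

```text
t: 16.95
eef_pos: [531.0, 70.7, 341.5]
tcp_rot: [0.728, 0.686, -0.001, -0.001]
force: [0.8, -1.0, -1.9]
gripper_width: 48.8
finger_force: 63.7
```

Run:
```python
from h import *
s=bot.read_state(); T=s["eef_pos"]; print(s["t"],T,s["tcp_rot"],s["gripper_width"])
b=cv2.imread("pics/k_s.png"); a=cv2.imread("pics/k_t.png"); g=a.max(2).astype(int)
# pocket walls: bright low-sat pixels, both views, with arm away
for n,im,(x,y,w,h) in(("top",a,(228,216,28,28)),("scene",b,(222,222,36,30))):
    c=cv2.resize(np.ascontiguousarray(im[y:y+h,x:x+w]),None,fx=8,fy=8,interpolation=cv2.INTER_CUBIC)
    hsv=cv2.cvtColor(c,cv2.COLOR_BGR2HSV); m=((hsv[...,1]<50)&(hsv[...,2]>140)).astype(np.uint8)
    k=max(cv2.findContours(m,0,1)[0],key=cv2.contourArea); r=cv2.minAreaRect(k)
    B=(cv2.boxPoints(r)+.5)/8-.5+[x,y]; print(n,[onz(n,*p,28).round(1)[:2].tolist() for p in B],onz(n,*B.mean(0),28).round(1))
def P(x,y,z,c=(532.5,70.8),yaw=np.radians(-93.5)):
    return [c[0]+x*np.cos(yaw)-y*np.sin(yaw),c[1]+x*np.sin(yaw)+y*np.cos(yaw),z]
for nm,p in dict(A=(36.25,-36.25,28),B=(36.25,36.25,28),C=(-36.25,36.25,38),D=(-36.25,-36.25,38),p1=(-70,-55,12),p2=(112,-55,12),p3=(112,55,12),p4=(-70,55,12)).items():
    print(nm,proj("scene",P(*p)).round(1),proj("top",P(*p)).round(1))
c=cv2.resize(np.ascontiguousarray(b[215:270,205:285]),None,fx=10,fy=10,interpolation=cv2.INTER_CUBIC); cv2.imwrite("pics/nest.png",c)
```

```text
16.95 [530.99441533  70.72589671 341.50759999] [ 0.7280223   0.68555166 -0.00132855 -0.00082966] 48.844795905361224
top [[494.9, 115.2], [572.5, 109.4], [564.7, 29.9], [487.2, 36.4]] [529.7  72.7  28. ]
scene [[574.4, 136.0], [633.0, 69.8], [502.4, -45.2], [449.1, 15.5]] [536.8  41.4  28. ]
A [[236.  243.4]] [[250.5 239.1]]
B [[252.5 235.2]] [[251.6 221.2]]
C [[237.  224.8]] [[233.3 219.9]]
D [[220.5 232.5]] [[232.  237.9]]
p1 [[209.4 237.9]] [[224.1 243. ]]
p2 [[248.7 259.2]] [[269.3 245.2]]
p3 [[273.5 245.9]] [[270.8 218.3]]
p4 [[234.3 226.3]] [[226.1 216.1]]
```

View pics/nest.png

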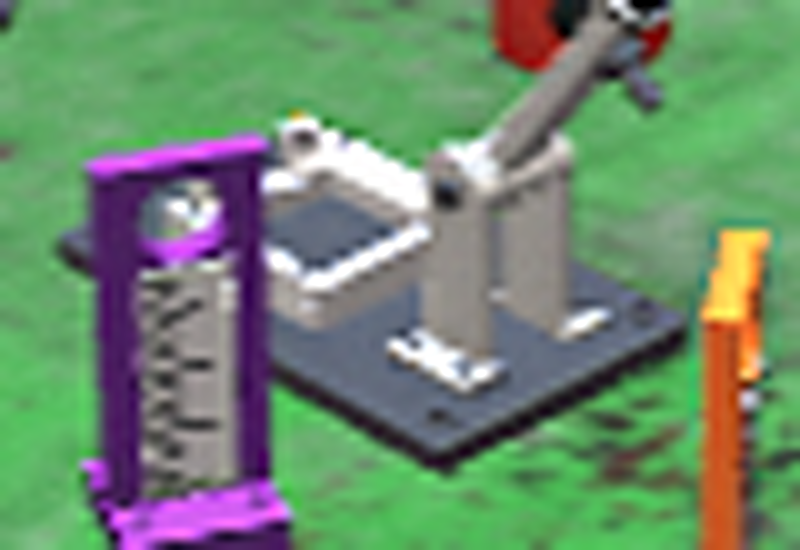

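The nest corners match the estimate to within 1–2 mm (plate corner (440,455), wall corner (315,288) in the crop). Descending into the pocket.

Request:
{"op": "arm_command", "data": {"series": [[[0.04, 0, -1], 0], [[0, 0, -1], 0], [[0, 0, -1], 0], [[0, 0, -1], 0], [[0, 0, -1], 0], [[0, 0, -1], 0], [[0, 0, -0.9], 0], [[0, 0, -0.7], 0]]}}

```text
t: 17.62
eef_pos: [531.3, 69.6, 150.6]
tcp_rot: [0.729, 0.685, -0.001, -0.001]
force: [0.8, -0.7, -3.5]
gripper_width: 48.9
finger_force: 63.8
```

Request:
{"op": "arm_command", "data": {"series": [[[0, 0, -0.3], 0], [[0, 0, -0.2], 0], [[0, 0, -0.2], 0], [[0, 0, 0], 0], [[0, 0, 0], 0], [[0, 0, 0], 0]]}}

```text
t: 18.12
eef_pos: [533.5, 70.9, 136.8]
tcp_rot: [0.728, 0.685, 0.001, 0.001]
force: [0.2, 0.1, -1.6]
gripper_width: 48.7
finger_force: 63.7
```

Request:
{"op": "arm_command", "data": {"series": [[[0, 0, -0.1], 0], [[0, 0, -0.1], 0], [[0, 0, -0.1], 0], [[0, 0, 0], 0], [[0, 0, 0], 0]]}}

```text
t: 18.53
eef_pos: [532.3, 71.0, 127.9]
tcp_rot: [0.728, 0.685, -0.0, -0.0]
force: [0.3, 0.4, -1.5]
gripper_width: 49.2
finger_force: 63.7
```

Request:
{"op": "arm_command", "data": {"series": [[[0, 0, -0.1], 0], [[0, 0, -0.1], 0], [[0, 0, -0.1], 0], [[0, 0, 0], 0], [[0, 0, 0], 0], [[0, 0, 0], 0]]}}

```text
t: 19.03
eef_pos: [532.6, 71.0, 120.6]
tcp_rot: [0.728, 0.685, -0.0, -0.0]
force: [0.6, 0.5, -2.8]
gripper_width: 48.4
finger_force: 63.7
```

Request:
{"op": "arm_command", "data": {"series": [[[0, 0, -0.1], 0], [[0, 0, 0], 0], [[0, 0, 0], 0], [[0, 0, 0], 0]]}}

```text
t: 19.37
eef_pos: [532.6, 71.0, 118.2]
tcp_rot: [0.728, 0.685, -0.0, -0.0]
force: [0.6, 0.2, -2.0]
gripper_width: 48.7
finger_force: 63.7
```

Request:
{"op": "arm_command", "data": {"series": [[[0, 0, -0.1], 0], [[0, 0, 0], 0], [[0, 0, 0], 0], [[0, 0, 0], 0]]}}

```text
t: 19.7
eef_pos: [532.4, 71.0, 115.4]
tcp_rot: [0.728, 0.685, -0.0, -0.0]
force: [-1.1, -0.0, -1.5]
gripper_width: 48.9
finger_force: 63.6
```

Request:
{"op": "arm_command", "data": {"series": [[[0, 0, -0.1], 0], [[0, 0, 0], 0], [[0, 0, 0], 0]]}}

```text
t: 19.95
eef_pos: [532.3, 70.9, 112.8]
tcp_rot: [0.728, 0.685, -0.0, -0.0]
force: [-1.1, -0.3, -1.8]
gripper_width: 48.7
finger_force: 63.7
```

Request:
{"op": "arm_command", "data": {"series": [[[0, 0, -0.1], 0], [[0, 0, 0], 0], [[0, 0, 0], 0]]}}

```text
t: 20.2
eef_pos: [532.4, 71.0, 110.3]
tcp_rot: [0.728, 0.685, -0.0, -0.0]
force: [-1.0, -0.4, -2.2]
gripper_width: 48.8
finger_force: 63.7
```

Request:
{"op": "arm_command", "data": {"series": [[[0, 0, -0.08], 0], [[0, 0, 0], 0], [[0, 0, 0], 0]]}}

```text
t: 20.45
eef_pos: [532.3, 71.0, 108.4]
tcp_rot: [0.728, 0.685, -0.0, -0.0]
force: [-1.6, -0.1, -3.4]
gripper_width: 48.7
finger_force: 63.7
```

Request:
{"op": "arm_command", "data": {"series": [[[0, 0, -0.08], 0], [[0, 0, 0], 0], [[0, 0, 0], 0]]}}

```text
t: 20.7
eef_pos: [532.4, 71.0, 106.5]
tcp_rot: [0.728, 0.685, -0.0, -0.0]
force: [-2.5, -0.2, -1.5]
gripper_width: 48.8
finger_force: 63.7
```

Request:
{"op": "arm_command", "data": {"series": [[[0, 0, -0.06], 0], [[0, 0, 0], 0], [[0, 0, 0], 0]]}}

```text
t: 20.95
eef_pos: [532.4, 71.0, 106.4]
tcp_rot: [0.728, 0.685, -0.0, -0.0]
force: [-6.4, 0.5, 7.2]
gripper_width: 48.9
finger_force: 64.8
```

Request:
{"op": "arm_command", "data": {"series": [[[0, 0, -0.06], 0], [[0, 0, 0], 0], [[0, 0, 0], 0]]}}

```text
t: 21.2
eef_pos: [532.4, 71.1, 106.4]
tcp_rot: [0.728, 0.685, -0.0, -0.0]
force: [-10.4, 0.7, 18.3]
gripper_width: 48.8
finger_force: 66.2
```

Seated home: z 106.4 is exactly 12 above the pick height, and the reaction force has risen. I'll ease off, release, rise, and work out the arm's angle.

Request:
{"op": "arm_command", "data": {"series": [[[0, 0, 0.1], 0], [[0, 0, 0], 0], [[0, 0, 0], 0]]}}

```text
t: 21.45
eef_pos: [532.3, 71.0, 106.4]
tcp_rot: [0.728, 0.685, -0.0, -0.0]
force: [-4.8, 0.8, 4.5]
gripper_width: 48.8
finger_force: 64.6
```

Request:
{"op": "arm_command", "data": {"series": [[[0, 0, 0], 0], [[0, 0, 0], 0], [[0, 0, 0], 0], [[0, 0, 0], 0], [[0, 0, 0], 0]], "claw": 70}}

```text
t: 21.87
eef_pos: [533.3, 70.9, 106.3]
tcp_rot: [0.728, 0.685, 0.0, 0.0]
force: [0.2, -0.3, 0.2]
gripper_width: 70.2
finger_force: 0.0
```

Request:
{"op": "arm_command", "data": {"series": [[[0, 0, 0.3], 0], [[0, 0, 0.6], 0], [[0, 0, 1], 0], [[0, 0, 1], 0], [[0, 0, 1], 0], [[0, 0, 1], 0], [[0, 0, 1], 0], [[0, 0, 1], 0]]}}

```text
t: 22.53
eef_pos: [532.5, 70.9, 280.6]
tcp_rot: [0.728, 0.685, 0.0, 0.0]
force: [0.9, 0.2, 0.4]
gripper_width: 70.2
finger_force: 0.0
```

```bash
cat > n.py <<'E'
from h import *
def P(x,y,z,c=(532.5,70.8),yaw=np.radians(-93.5)):
    return [c[0]+x*np.cos(yaw)-y*np.sin(yaw),c[1]+x*np.sin(yaw)+y*np.cos(yaw),z]
def arm(th,r): return P(80-r*np.cos(th),0,73.5+r*np.sin(th))
E
python3 - <<'E'
from n import *
print(bot.read_state()["eef_pos"])
for th in(1.9,1.95,2,2.05,2.1,2.15,2.2):
    print(th,proj("top",[arm(th,100),arm(th,162)]).round(1).tolist(),proj("scene",[arm(th,100),arm(th,162)]).round(1).tolist())
# measured black handle mask in both start pictures
for n,f,(x,y,w,h) in(("top","pics/raw_t.png",(272,220,20,14)),("scene","pics/raw_s.png",(255,198,30,30))):
    im=cv2.imread(f); c=cv2.resize(np.ascontiguousarray(im[y:y+h,x:x+w]),None,fx=8,fy=8,interpolation=cv2.INTER_CUBIC)
    m=(c.max(2)<60).astype(np.uint8); k=max(cv2.findContours(m,0,1)[0],key=cv2.contourArea); r=cv2.minAreaRect(k)
    print(n,((cv2.boxPoints(r)+.5)/8-.5+[x,y]).round(1).tolist())
E
```

```text
[532.51928061  70.94741069 280.58909446]
1.9 [[268.8, 225.2], [273.9, 222.8]] [[261.8, 207.5], [266.8, 191.7]]
1.95 [[270.1, 225.4], [276.1, 223.0]] [[262.9, 208.6], [268.7, 193.3]]
2 [[271.4, 225.5], [278.2, 223.3]] [[264.0, 209.7], [270.6, 195.1]]
2.05 [[272.6, 225.7], [280.3, 223.5]] [[265.1, 210.8], [272.4, 197.0]]
2.1 [[273.8, 225.9], [282.3, 223.8]] [[266.1, 212.0], [274.2, 199.0]]
2.15 [[275.0, 226.0], [284.2, 224.1]] [[267.2, 213.3], [275.9, 201.1]]
2.2 [[276.1, 226.2], [286.0, 224.4]] [[268.2, 214.6], [277.6, 203.3]]
top [[276.1, 225.8], [285.5, 224.4], [286.0, 227.2], [276.5, 228.7]]
scene [[264.5, 205.7], [282.4, 200.6], [285.4, 211.2], [267.5, 216.3]]
```

The coil is released. The arm's angle is about 2.19 rad, with the handle's middle near nest x 155, z 180. Next I'll move the open gripper over it.

Request:
{"op": "arm_command", "data": {"series": [[[-0.05, -0.79, 0], 0], [[-0.05, -0.79, 0], 0], [[-0.05, -0.79, 0], 0], [[-0.05, -0.79, 0], 0], [[-0.05, -0.79, 0], 0], [[-0.05, -0.79, 0], 0], [[-0.05, -0.79, 0], 0], [[-0.05, -0.79, 0], 0]]}}

```text
t: 23.2
eef_pos: [522.5, -88.0, 279.3]
tcp_rot: [0.728, 0.685, 0.0, 0.0]
force: [0.5, -1.0, -0.8]
gripper_width: 69.9
finger_force: 0.0
```

Request:
{"op": "arm_command", "data": {"series": [[[0, 0, -0.5], 0], [[0, 0, -0.5], 0], [[0, 0, -0.4], 0], [[0, 0, -0.3], 0], [[0, 0, 0], 0], [[0, 0, 0], 0], [[0, 0, 0], 0]]}}

```text
t: 23.78
eef_pos: [523.0, -86.9, 236.7]
tcp_rot: [0.728, 0.686, 0.0, 0.0]
force: [0.1, -0.1, 0.6]
gripper_width: 69.7
finger_force: 0.0
```

Request:
{"op": "arm_command", "data": {"series": [[[0, 0, 0], 0], [[0, 0, 0], 0], [[0, 0, 0], 0], [[0, 0, 0], 0], [[0, 0, 0], 0], [[0, 0, 0], 0], [[0, 0, 0], 0], [[0, 0, 0], 0]], "claw": 10}}

```text
t: 24.45
eef_pos: [519.7, -87.6, 236.1]
tcp_rot: [0.729, 0.685, -0.003, -0.002]
force: [-9.5, -3.8, 4.6]
gripper_width: 17.4
finger_force: 58.1
```

Request:
{"op": "arm_command", "data": {"series": [[[0, 0, 0], 0], [[0, 0, 0], 0]]}}

```text
t: 24.62
eef_pos: [519.7, -87.6, 236.2]
tcp_rot: [0.729, 0.685, -0.003, -0.002]
force: [-9.0, -3.5, 6.6]
gripper_width: 17.4
finger_force: 58.1
```

The handle is gripped; its 9 N side force suggests it lies about 3 mm toward -x. Working out the arc rows.

Run:
```python
import numpy as np
r=133.8; th=np.linspace(2.193,0.073,25); nx=-r*np.cos(th); z=r*np.sin(th)
d=np.diff(nx); u=np.array([0.073,0.997])
x=(-d)*u[0]/25; y=-d*u[1]/25; w=np.diff(z)/25
# cumulative rounding to .01
def cr(v): c=np.round(np.cumsum(v),2); return np.diff(np.r_[0,c]).round(2)
for i,row in enumerate(zip(cr(x),cr(y),cr(w))): print(i%8,[float(v) for v in row])
print(bot.read_state()["effort"]) if 0 else None
```

```text
0 [0.03, 0.39, 0.26]
1 [0.03, 0.42, 0.22]
2 [0.03, 0.43, 0.19]
3 [0.03, 0.45, 0.14]
4 [0.04, 0.46, 0.11]
5 [0.03, 0.47, 0.06]
6 [0.04, 0.47, 0.02]
7 [0.03, 0.47, -0.02]
0 [0.03, 0.47, -0.06]
1 [0.04, 0.46, -0.1]
2 [0.03, 0.45, -0.14]
3 [0.03, 0.43, -0.18]
4 [0.03, 0.42, -0.22]
5 [0.03, 0.4, -0.26]
6 [0.03, 0.37, -0.29]
7 [0.03, 0.34, -0.32]
0 [0.02, 0.32, -0.35]
1 [0.02, 0.28, -0.37]
2 [0.02, 0.25, -0.4]
3 [0.01, 0.22, -0.43]
4 [0.02, 0.17, -0.43]
5 [0.01, 0.14, -0.46]
6 [0.0, 0.1, -0.46]
7 [0.01, 0.05, -0.47]
```

Request:
{"op": "arm_command", "data": {"series": [[[-0.09, 0, 0], 0], [[0.03, 0.39, 0.26], 0], [[0.03, 0.42, 0.22], 0], [[0.03, 0.43, 0.19], 0], [[0.03, 0.45, 0.14], 0]]}}

```text
t: 25.03
eef_pos: [522.6, -44.0, 255.9]
tcp_rot: [0.728, 0.685, -0.001, -0.001]
force: [-0.6, -0.2, -8.9]
gripper_width: 17.4
finger_force: 58.6
```

Request:
{"op": "arm_command", "data": {"series": [[[0.04, 0.46, 0.11], 0], [[0.03, 0.47, 0.06], 0], [[0.04, 0.47, 0.02], 0], [[0.03, 0.47, -0.02], 0]]}}

```text
t: 25.37
eef_pos: [526.2, 3.8, 260.1]
tcp_rot: [0.728, 0.686, -0.0, -0.001]
force: [-3.4, 0.2, 3.4]
gripper_width: 14.3
finger_force: 49.5
```

The opening fell to 14.3, so the pads may be slipping off the handle's centre. Checking the bar's angle numerically.

```bash
cat > ang.py <<'E'
from n import *
def scan(lo,hi,n="scene",f=None):
    im=cams.capture(n)[:,:,::-1]; cv2.imwrite("pics/ang_%s.png"%n,im)
    hsv=cv2.cvtColor(np.ascontiguousarray(im),cv2.COLOR_BGR2HSV)
    out=[]
    for th in np.arange(lo,hi,.1):
        p=proj(n,[arm(th,r) for r in (40,55,70,85,110,130,150)])
        out.append((round(float(th),2),[(int(hsv[int(round(v)),int(round(u)),1]),int(hsv[int(round(v)),int(round(u)),2])) for u,v in p]))
    return out
if __name__=="__main__":
    s=bot.read_state(); print(s["t"],s["eef_pos"],s["force"],s["gripper_width"])
    import sys
    for o in scan(float(sys.argv[1]),float(sys.argv[2])): print(*o)
E
python3 ang.py 1.1 2.3
```

```text
25.3667 [526.15757802   3.80882139 260.08759288] [-3.41920092  0.16450949  3.39293066] 14.33925265721001
1.1 [(97, 171), (83, 162), (112, 168), (79, 167), (116, 178), (6, 42), (149, 87)]
1.2 [(56, 160), (90, 167), (107, 177), (92, 172), (125, 185), (26, 120), (62, 37)]
1.3 [(16, 146), (44, 152), (116, 33), (87, 123), (50, 174), (18, 28), (31, 41)]
1.4 [(18, 152), (12, 148), (22, 81), (13, 96), (14, 143), (6, 92), (29, 35)]
1.5 [(18, 152), (15, 150), (18, 158), (18, 157), (66, 31), (10, 26), (6, 42)]
1.6 [(20, 128), (8, 126), (13, 96), (4, 115), (33, 23), (18, 28), (19, 27)]
1.7 [(15, 116), (9, 117), (9, 119), (127, 52), (46, 240), (152, 94), (140, 89)]
1.8 [(4, 115), (76, 114), (191, 156), (116, 187), (180, 247), (198, 255), (70, 241)]
1.9 [(24, 94), (187, 143), (211, 163), (156, 93), (192, 247), (188, 247), (97, 103)]
2.0 [(112, 159), (207, 155), (200, 158), (212, 161), (203, 239), (180, 246), (227, 81)]
2.1 [(120, 170), (214, 149), (200, 149), (200, 149), (194, 147), (205, 158), (38, 121)]
2.2 [(117, 170), (232, 142), (206, 136), (203, 137), (204, 124), (94, 203), (6, 42)]
```

The arm is at about 1.59 rad, lagging the pads by about 16 mm. I'll open, recentre and re-grip.

Request:
{"op": "arm_command", "data": {"series": [[[0, 0, 0], 0], [[0, 0, 0], 0], [[0, 0, 0], 0], [[0, 0, 0], 0]], "claw": 45}}

```text
t: 25.75
eef_pos: [528.1, 1.7, 261.9]
tcp_rot: [0.728, 0.685, 0.001, 0.001]
force: [-0.6, -0.6, -1.4]
gripper_width: 45.2
finger_force: 0.0
```

Request:
{"op": "arm_command", "data": {"series": [[[-0.02, -0.34, 0], 0], [[-0.03, -0.34, 0], 0], [[0, 0, 0], 0], [[0, 0, 0], 0]]}}

```text
t: 26.08
eef_pos: [525.6, -16.0, 260.7]
tcp_rot: [0.729, 0.685, 0.0, -0.0]
force: [-0.6, -1.3, -0.3]
gripper_width: 44.6
finger_force: 0.0
```

Request:
{"op": "arm_command", "data": {"series": [[[0, 0, 0], 0], [[0, 0, 0], 0], [[0, 0, 0], 0], [[0, 0, 0], 0], [[0, 0, 0], 0], [[0, 0, 0], 0], [[0, 0, 0], 0]], "claw": 10}}

```text
t: 26.67
eef_pos: [525.0, -15.0, 260.8]
tcp_rot: [0.728, 0.685, -0.001, -0.0]
force: [-4.6, -1.0, 5.1]
gripper_width: 17.5
finger_force: 58.8
```

```bash
python3 ang.py 1.3 1.9
```

```text
26.6667 [524.97755215 -14.99481882 260.77871452] [-4.63655807 -0.98353944  5.1369269 ] 17.50272911037833
1.3 [(17, 147), (54, 151), (92, 36), (90, 161), (101, 199), (25, 102), (26, 60)]
1.4 [(18, 153), (16, 145), (33, 39), (8, 65), (230, 10), (58, 57), (33, 23)]
1.5 [(18, 153), (20, 155), (21, 161), (14, 163), (137, 13), (43, 18), (48, 32)]
1.6 [(16, 128), (16, 129), (13, 78), (5, 111), (9, 81), (8, 96), (44, 23)]
1.7 [(13, 114), (7, 117), (10, 123), (82, 75), (134, 59), (12, 21), (12, 21)]
1.8 [(2, 114), (77, 119), (160, 156), (43, 135), (182, 247), (204, 244), (75, 129)]
```

Run:
```python
import numpy as np
r=133.5; th=np.linspace(1.61,0.06,25); nx=-r*np.cos(th); z=r*np.sin(th)
d=np.diff(nx); u=np.array([0.073,0.997])
def cr(v): c=np.round(np.cumsum(v),2); return np.diff(np.r_[0,c]).round(2)
for i,row in enumerate(zip(cr(-d*u[0]/25),cr(-d*u[1]/25),cr(np.diff(z)/25))): print(i%8,[float(v) for v in row],th[i+1].round(2))
```

```text
0 [0.03, 0.34, 0.0] 1.55
1 [0.02, 0.35, -0.02] 1.48
2 [0.03, 0.34, -0.04] 1.42
3 [0.02, 0.34, -0.06] 1.35
4 [0.02, 0.33, -0.09] 1.29
5 [0.03, 0.33, -0.11] 1.22
6 [0.02, 0.31, -0.12] 1.16
7 [0.02, 0.32, -0.15] 1.09
0 [0.03, 0.3, -0.17] 1.03
1 [0.02, 0.28, -0.19] 0.96
2 [0.02, 0.28, -0.2] 0.9
3 [0.02, 0.26, -0.23] 0.84
4 [0.02, 0.25, -0.24] 0.77
5 [0.01, 0.23, -0.25] 0.71
6 [0.02, 0.22, -0.27] 0.64
7 [0.01, 0.19, -0.28] 0.58
0 [0.02, 0.18, -0.3] 0.51
1 [0.01, 0.16, -0.31] 0.45
2 [0.01, 0.14, -0.31] 0.38
3 [0.01, 0.12, -0.32] 0.32
4 [0.0, 0.09, -0.34] 0.25
5 [0.01, 0.08, -0.33] 0.19
6 [0.0, 0.05, -0.34] 0.12
7 [0.0, 0.03, -0.35] 0.06
```

Request:
{"op": "arm_command", "data": {"series": [[[0.02, 0.34, 0.0], 0], [[0.03, 0.34, -0.02], 0], [[0.02, 0.34, -0.04], 0], [[0.03, 0.34, -0.06], 0]]}}

```text
t: 27.05
eef_pos: [527.4, 18.1, 257.7]
tcp_rot: [0.729, 0.685, -0.002, 0.001]
force: [-4.9, -3.8, 3.9]
gripper_width: 17.5
finger_force: 59.3
```

Request:
{"op": "arm_command", "data": {"series": [[[0.02, 0.33, -0.09], 0], [[0.03, 0.33, -0.11], 0], [[0.02, 0.31, -0.12], 0], [[0.02, 0.32, -0.15], 0]]}}

```text
t: 27.38
eef_pos: [529.9, 50.9, 246.0]
tcp_rot: [0.728, 0.685, -0.001, 0.001]
force: [-3.7, -2.4, 3.0]
gripper_width: 17.8
finger_force: 60.8
```

Request:
{"op": "arm_command", "data": {"series": [[[0.03, 0.3, -0.17], 0], [[0.02, 0.28, -0.19], 0], [[0.02, 0.28, -0.2], 0], [[0.02, 0.26, -0.23], 0]]}}

```text
t: 27.72
eef_pos: [532.1, 79.5, 226.1]
tcp_rot: [0.728, 0.685, -0.001, -0.0]
force: [-4.5, -0.7, 5.8]
gripper_width: 17.4
finger_force: 61.7
```

Request:
{"op": "arm_command", "data": {"series": [[[0.02, 0.25, -0.24], 0], [[0.01, 0.23, -0.25], 0], [[0.02, 0.22, -0.27], 0], [[0.01, 0.19, -0.28], 0]]}}

```text
t: 28.05
eef_pos: [533.8, 101.8, 199.6]
tcp_rot: [0.728, 0.685, -0.0, -0.0]
force: [-3.8, -2.4, 2.7]
gripper_width: 17.7
finger_force: 58.9
```

Request:
{"op": "arm_command", "data": {"series": [[[0.02, 0.18, -0.3], 0], [[0.01, 0.16, -0.31], 0], [[0.01, 0.14, -0.31], 0], [[0.01, 0.12, -0.32], 0]]}}

```text
t: 28.38
eef_pos: [535.0, 116.8, 168.1]
tcp_rot: [0.728, 0.685, -0.0, -0.0]
force: [-4.2, -2.3, 4.4]
gripper_width: 17.9
finger_force: 58.4
```

Request:
{"op": "arm_command", "data": {"series": [[[0, 0.09, -0.34], 0], [[0.01, 0.08, -0.33], 0], [[0, 0, 0], 0], [[0, 0, 0], 0]]}}

```text
t: 28.72
eef_pos: [535.3, 120.9, 151.3]
tcp_rot: [0.728, 0.685, -0.0, -0.001]
force: [-2.5, -0.1, -0.5]
gripper_width: 17.2
finger_force: 58.4
```

```bash
python3 ang.py 0.0 0.6
```

```text
28.7167 [535.2852266  120.93648183 151.2865612 ] [-2.50193001 -0.10416641 -0.49256932] 17.240404807703587
0.0 [(19, 157), (19, 132), (24, 53), (153, 10), (121, 169), (110, 181), (150, 17)]
0.1 [(4, 194), (33, 138), (22, 148), (20, 89), (116, 170), (20, 63), (49, 21)]
0.2 [(7, 255), (9, 255), (0, 255), (9, 255), (18, 182), (13, 60), (28, 18)]
0.3 [(11, 255), (10, 253), (13, 255), (55, 74), (59, 26), (36, 49), (36, 28)]
0.4 [(11, 254), (5, 255), (32, 228), (37, 76), (18, 87), (38, 27), (53, 29)]
0.5 [(0, 255), (23, 255), (75, 142), (76, 114), (52, 74), (25, 51), (19, 27)]
```

The arm is at about 0.19 rad. Now the last part, slowly.

Request:
{"op": "arm_command", "data": {"series": [[[0, 0.05, -0.34], 0], [[0, 0.02, -0.3], 0], [[0, 0, -0.16], 0], [[0, 0, 0], 0], [[0, 0, 0], 0]]}}

```text
t: 29.18
eef_pos: [535.5, 122.7, 132.4]
tcp_rot: [0.728, 0.685, 0.0, -0.0]
force: [-4.1, 1.7, 1.1]
gripper_width: 17.2
finger_force: 58.4
```

Request:
{"op": "arm_command", "data": {"series": [[[0, 0, -0.1], 0], [[0, 0, 0], 0], [[0, 0, 0], 0]]}}

```text
t: 29.43
eef_pos: [535.4, 122.7, 130.2]
tcp_rot: [0.728, 0.685, 0.0, -0.0]
force: [-5.2, 2.2, 0.6]
gripper_width: 17.6
finger_force: 58.5
```

Request:
{"op": "arm_command", "data": {"series": [[[0, 0, -0.08], 0], [[0, 0, 0], 0], [[0, 0, 0], 0]]}}

```text
t: 29.68
eef_pos: [535.4, 122.9, 128.3]
tcp_rot: [0.728, 0.685, 0.0, -0.001]
force: [-4.4, 2.1, 1.5]
gripper_width: 17.7
finger_force: 58.6
```

Request:
{"op": "arm_command", "data": {"series": [[[0, 0, -0.08], 0], [[0, 0, 0], 0], [[0, 0, 0], 0]]}}

```text
t: 29.93
eef_pos: [535.4, 122.9, 126.3]
tcp_rot: [0.728, 0.686, 0.0, -0.001]
force: [-4.6, 2.8, 1.4]
gripper_width: 17.7
finger_force: 58.6
```

Request:
{"op": "arm_command", "data": {"series": [[[0, 0, -0.08], 0], [[0, 0, 0], 0], [[0, 0, 0], 0]]}}

```text
t: 30.18
eef_pos: [535.4, 122.8, 124.2]
tcp_rot: [0.728, 0.685, 0.0, -0.0]
force: [-4.8, 2.7, 1.9]
gripper_width: 17.1
finger_force: 58.7
```

Request:
{"op": "arm_command", "data": {"series": [[[0, 0, -0.06], 0], [[0, 0, 0], 0], [[0, 0, 0], 0]]}}

```text
t: 30.43
eef_pos: [535.4, 122.7, 122.8]
tcp_rot: [0.728, 0.685, 0.0, -0.0]
force: [-4.8, 2.5, 2.1]
gripper_width: 17.2
finger_force: 58.7
```

Request:
{"op": "arm_command", "data": {"series": [[[0, 0, -0.06], 0], [[0, 0, 0], 0], [[0, 0, 0], 0]]}}

```text
t: 30.68
eef_pos: [535.4, 122.7, 121.3]
tcp_rot: [0.728, 0.685, 0.0, -0.0]
force: [-5.0, 2.4, 1.2]
gripper_width: 17.5
finger_force: 58.7
```

Request:
{"op": "arm_command", "data": {"series": [[[0, 0, -0.06], 0], [[0, 0, 0], 0], [[0, 0, 0], 0]]}}

```text
t: 30.93
eef_pos: [535.4, 122.6, 119.8]
tcp_rot: [0.728, 0.685, 0.0, -0.0]
force: [-4.7, 1.2, 1.9]
gripper_width: 17.2
finger_force: 58.8
```

Run:
```python
from n import *
s=bot.read_state(); print(s["eef_pos"],s["force"])
im=cams.capture("scene")[:,:,::-1]; cv2.imwrite("pics/fin.png",im); g=im.max(2)
for th in(0,.05,.1): print(th,proj("scene",[arm(th,r) for r in(20,60,90,130,162)]).round(1).tolist())
c=proj("scene",arm(0,60))[0].astype(int); print("     "+" ".join("%3d"%v for v in range(c[0]-22,c[0]+20)))
for r in range(c[1]-12,c[1]+12): print(r," ".join("%3d"%v for v in g[r,c[0]-22:c[0]+20]))
```

```text
[535.43041298 122.56696379 119.80340476] [-4.74359088  1.1592348   1.94625627]
0 [[249.5, 229.3], [240.7, 224.9], [234.2, 221.7], [225.7, 217.5], [219.1, 214.3]]
0.05 [[249.5, 229.0], [240.7, 224.1], [234.2, 220.5], [225.7, 215.8], [219.1, 212.1]]
0.1 [[249.6, 228.8], [240.7, 223.3], [234.2, 219.3], [225.7, 214.1], [219.1, 210.0]]
     218 219 220 221 222 223 224 225 226 227 228 229 230 231 232 233 234 235 236 237 238 239 240 241 242 243 244 245 246 247 248 249 250 251 252 253 254 255 256 257 258 259
212  28  22  61  97  70  31  27  28 112  91  26  24  24  21  15  93 148 153 158 165 171 172 167 159 152 148 149 157 166 168 158 145 141 150 159 120 128 158 166 166 167 166
213  27  24  33  39  33  29  26  16  28  46  47  28  79  57  62 160 182 170 163 151 146 146 158 153 148 140 142 150 149 158 170 172 159 175 191 146 123 154 163 161 166 164
214  21  26  27  24  29  31  36  38  28  23  27  37 233 190 101 152 165 165 170 167 164 167 166 159 159 158 149 132 114 122 147 165 158 155 164 128 123 153 161 160 162 163
215  18  35  30  28  32  38  27  24  46  48  35  11  64  71  96 147 158 153 14
[... 2833 characters left out ...]
 236 215 177
232  73  77  79  82  82  88  81  82  89  95  97  96 103  69  28  24  39  54  66  72  64  49  26  20  23  26  22  17  29 132 160 162 147 184 238 243 231 222 192 163 140 120
233  92  91  82  82 111 142 187 168 100  94  99 100 105  72  30  30  30  33  41  34  28  22  19  23  24  23  22  16  16 129 119 106 123 134 191 237 207 153 129 103  92 122
234  97  94 115 122 111 124 169 159 100  90  96 100 107  72  25  29  28  27  30  23  21  24  21  25  23  17  21  18   0 129 103  32  59 124 159 173 137  92  87  87  98 135
235  90 115 126 181 255 255 122 239 226 121  94  98 104  69  27  22  28  29  29  24  25  22  20  30  22  22  24  17   0 126 133  59  56 121 147 126  92  80  95 141 159 153
```

The bar's slope shows θ ≈ 0 ± 0.03, so it's nearly down. I'll press on gently until the reaction force rises.

Request:
{"op": "arm_command", "data": {"series": [[[0, 0, -0.06], 0], [[0, 0, 0], 0], [[0, 0, 0], 0]]}}

```text
t: 31.23
eef_pos: [535.4, 122.4, 119.6]
tcp_rot: [0.728, 0.685, -0.0, -0.0]
force: [-7.5, 0.3, 11.3]
gripper_width: 17.6
finger_force: 59.5
```

Request:
{"op": "arm_command", "data": {"series": [[[0, 0, -0.06], 0], [[0, 0, 0], 0], [[0, 0, 0], 0]]}}

```text
t: 31.48
eef_pos: [535.5, 122.5, 119.5]
tcp_rot: [0.728, 0.685, -0.0, -0.0]
force: [-10.7, 0.1, 19.9]
gripper_width: 17.1
finger_force: 60.4
```

The pad is on the coil, with a 20 N reaction. I'll release and rise, then confirm with a light press on top using closed fingers.

Request:
{"op": "arm_command", "data": {"series": [[[-0.1, 0, 0.06], 0], [[0, 0, 0], 0], [[0, 0, 0], 0]]}}

```text
t: 31.73
eef_pos: [535.1, 122.4, 119.7]
tcp_rot: [0.728, 0.685, 0.002, 0.002]
force: [-2.5, 0.1, 7.8]
gripper_width: 17.6
finger_force: 59.5
```

Request:
{"op": "arm_command", "data": {"series": [[[0, 0, 0], 0], [[0, 0, 0], 0], [[0, 0, 0], 0], [[0, 0, 0], 0], [[0, 0, 0], 0]], "claw": 50}}

```text
t: 32.15
eef_pos: [533.2, 122.4, 117.6]
tcp_rot: [0.728, 0.685, -0.0, -0.0]
force: [-0.6, 1.0, -0.4]
gripper_width: 50.3
finger_force: 0.0
```

Request:
{"op": "arm_command", "data": {"series": [[[0, 0, 0.4], 0], [[0, 0, 0.6], 0], [[0, 0, 0.6], 0], [[0, 0, 0.4], 0], [[0, 0, 0], 0]]}}

```text
t: 32.57
eef_pos: [535.1, 122.7, 170.9]
tcp_rot: [0.728, 0.685, 0.002, 0.002]
force: [0.6, -0.5, 0.1]
gripper_width: 50.0
finger_force: 0.0
```

Request:
{"op": "arm_command", "data": {"series": [[[0, 0, 0], 0], [[0, 0, 0], 0], [[0, 0, 0], 0], [[0, 0, 0], 0], [[0, 0, 0], 0], [[0, 0, 0], 0], [[0, 0, 0], 0], [[0, 0, 0], 0]], "claw": 0}}

```text
t: 33.23
eef_pos: [533.1, 122.4, 167.7]
tcp_rot: [0.728, 0.685, -0.0, -0.0]
force: [1.0, 0.4, -0.7]
gripper_width: 0.0
finger_force: 0.0
```

Request:
{"op": "arm_command", "data": {"series": [[[0, 0, -0.2], 0], [[0, 0, -0.12], 0], [[0, 0, 0], 0], [[0, 0, 0], 0]]}}

```text
t: 33.57
eef_pos: [532.7, 122.4, 159.4]
tcp_rot: [0.728, 0.685, -0.0, -0.0]
force: [-0.7, -0.8, 0.2]
gripper_width: -0.1
finger_force: 0.0
```

Request:
{"op": "arm_command", "data": {"series": [[[0, 0, -0.08], 0], [[0, 0, 0], 0], [[0, 0, 0], 0]]}}

```text
t: 33.82
eef_pos: [533.1, 122.5, 157.8]
tcp_rot: [0.728, 0.685, -0.0, -0.0]
force: [-0.2, 0.6, 0.8]
gripper_width: -0.2
finger_force: 0.0
```

Request:
{"op": "arm_command", "data": {"series": [[[0, 0, -0.08], 0], [[0, 0, 0], 0], [[0, 0, 0], 0]]}}

```text
t: 34.07
eef_pos: [533.0, 122.4, 155.8]
tcp_rot: [0.728, 0.685, -0.0, -0.0]
force: [-0.1, 0.1, 1.0]
gripper_width: 0.0
finger_force: 0.0
```

Request:
{"op": "arm_command", "data": {"series": [[[0, 0, -0.05], 0], [[0, 0, 0], 0], [[0, 0, 0], 0]]}}

```text
t: 34.32
eef_pos: [533.3, 122.5, 155.2]
tcp_rot: [0.728, 0.685, 0.0, 0.0]
force: [-0.4, 0.1, 4.0]
gripper_width: -0.1
finger_force: 2.0
```

Request:
{"op": "arm_command", "data": {"series": [[[0, 0, -0.05], 0], [[0, 0, 0], 0], [[0, 0, 0], 0]]}}

```text
t: 34.57
eef_pos: [533.4, 122.5, 155.0]
tcp_rot: [0.728, 0.685, 0.0, 0.0]
force: [-3.7, -1.2, 10.0]
gripper_width: 0.1
finger_force: 5.5
```

Firm contact at handle-top z ≈ 82–83, as it must be at θ = 0. Retreating, then a last numeric check.

Request:
{"op": "arm_command", "data": {"series": [[[0, 0, 0.5], 0], [[0, 0, 1], 0], [[0, 0, 1], 0], [[0, 0, 1], 0], [[0, 0, 1], 0], [[0, 0, 1], 0], [[0, 0, 0], 0], [[0, 0, 0], 0]]}}

```text
t: 35.23
eef_pos: [534.3, 122.6, 292.6]
tcp_rot: [0.728, 0.685, 0.002, 0.001]
force: [-0.6, -0.2, -0.4]
gripper_width: 0.4
finger_force: 0.0
```

Run:
```python
from n import *
s=bot.read_state(); print(s["t"],s["eef_pos"],s["force"])
b=np.ascontiguousarray(cams.capture("scene")[:,:,::-1]); o=cv2.imread("pics/g4s.png")
d=cv2.absdiff(b,o).max(2); print("gauge/stand region diff",(d[165:230,165:208]>60).sum(),"of",65*43)
m=(d>60).astype(np.uint8); k=[cv2.boundingRect(c) for c in cv2.findContours(m,0,1)[0] if cv2.contourArea(c)>25]; print(k)
g=b.max(2); f=cv2.imread("pics/fin.png").max(2)
for c in(235,238,241,245,249): print(c,[int(r) for r in range(214,236) if g[r,c]>240],[int(r) for r in range(214,236) if f[r,c]>240])
```

```text
35.2333 [534.28306127 122.59074789 292.62404475] [-0.56806729 -0.24784426 -0.4210292 ]
gauge/stand region diff 0 of 2795
[(329, 279, 30, 24), (352, 211, 10, 12), (219, 207, 59, 35), (358, 181, 7, 10), (366, 159, 10, 19), (221, 159, 13, 18), (348, 150, 27, 9), (65, 147, 15, 15), (66, 135, 13, 10), (211, 119, 22, 6), (28, 54, 18, 18), (202, 45, 38, 67), (185, 40, 17, 7), (224, 33, 16, 17), (5, 30, 176, 269), (118, 0, 279, 143), (71, 0, 44, 30), (3, 0, 75, 132)]
235 [] []
238 [223, 224] [223, 224]
241 [222, 223, 224, 225] [222, 223, 224, 225]
245 [224, 225, 226, 227] [224, 225, 226, 227]
249 [226, 227, 228, 229] [226, 227, 228, 229]
```

The gauge still hangs unchanged, the hold-down bar is where it was left, and nothing else has moved. Handing in.

```bash
python3 -c "
from plant import bot; print(bot.sign_off())"
```

```text
the job is handed in; nothing more can be done
None
```

I've handed the job in at about 35 s: the gauge hangs on the hook with its rule outward, the coil is seated fully home in the nest, the hold-down pad rests on it, and the last check showed the other things on the bench unmoved.

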